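# Refit the washed stove knobs, shut the open valves and test the igniter

### The job

The stove's knobs are back from the wash: fit every knob lying on the stand onto a valve spindle of its own, pushed fully down with its white pointer over that spindle's white tab, and turn the valves that were left open fully shut; if a knob is missing, the valves left open come first. Then, with the extractor fan switched on, press the red igniter plunger right down to its stop, let it spring back, and switch the fan off again; never press the igniter while a valve is open. Leave the sauce bowls, the stopper and the skimmer where they are.

Things in the scene. Friction and masses are not known exactly. Their poses are not given: they have to be found in the camera images.
- knob_1: Loose stove knob, black, 44 (x) x 30 (y) x 36 mm, 60 g, upright on its underside. Origin: centre of the underside. White stripe on top and on the +x end = its pointer (its own +x). Square bore from below, 11.5 mm wide, sides parallel to x and y, 17 mm deep, closed on top. Hold it across its long faces (30 mm, along y). May be absent.
- knob_2: Loose stove knob, black, 44 (x) x 30 (y) x 36 mm, 60 g, upright on its underside. Origin: centre of the underside. White stripe on top and on the +x end = its pointer (its own +x). Square bore from below, 11.5 mm wide, sides parallel to x and y, 17 mm deep, closed on top. Hold it across its long faces (30 mm, along y). May be absent.
- knob_3: Loose stove knob, black, 44 (x) x 30 (y) x 36 mm, 60 g, upright on its underside. Origin: centre of the underside. White stripe on top and on the +x end = its pointer (its own +x). Square bore from below, 11.5 mm wide, sides parallel to x and y, 17 mm deep, closed on top. Hold it across its long faces (30 mm, along y). May be absent.
- knob_4: Loose stove knob, black, 44 (x) x 30 (y) x 36 mm, 60 g, upright on its underside. Origin: centre of the underside. White stripe on top and on the +x end = its pointer (its own +x). Square bore from below, 11.5 mm wide, sides parallel to x and y, 17 mm deep, closed on top. Hold it across its long faces (30 mm, along y). May be absent.
- seat_a (a point): Point on valve A's axis where a fitted knob's underside rests: top of its 52 mm plate, 89 mm above the stand. z up; x along the white tab, turning with the spindle. Valves stand in a row 110 mm apart (order varies), 32 mm behind the stove's front edge (top 85 mm up). Brass spindle: 10 mm square along this x and y, 15 mm high, top 5 mm tapering to 5.6 mm.
- tab_a (a point): The white tab at the foot of valve A's spindle, 30 mm from its axis along the spindle's x: it shows how the valve stands, and a fitted knob's pointer must lie over it. 25 to 37 mm from the axis, below the plate's top, no obstacle.
- spindle_a (a joint): Turn of valve A's spindle: 0 = shut (stop; the tab points straight to the burners, at the red mark on the panel), growing anticlockwise seen from above as it opens, stop at 1.5 rad. Stiff (0.035 N m), stays where left. The play between knob and spindle is about 0.15 rad either way.
- seat_b (a point): Point on valve B's axis where a fitted knob's underside rests: top of its 52 mm plate, 89 mm above the stand. z up; x along the white tab, turning with the spindle. Valves stand in a row 110 mm apart (order varies), 32 mm behind the stove's front edge (top 85 mm up). Brass spindle: 10 mm square along this x and y, 15 mm high, top 5 mm tapering to 5.6 mm.
- tab_b (a point): The white tab at the foot of valve B's spindle, 30 mm from its axis along the spindle's x: it shows how the valve stands, and a fitted knob's pointer must lie over it. 25 to 37 mm from the axis, below the plate's top, no obstacle.
- spindle_b (a joint): Turn of valve B's spindle: 0 = shut (stop; the tab points straight to the burners, at the red mark on the panel), growing anticlockwise seen from above as it opens, stop at 1.5 rad. Stiff (0.035 N m), stays where left. The play between knob and spindle is about 0.15 rad either way.
- seat_c (a point): Point on valve C's axis where a fitted knob's underside rests: top of its 52 mm plate, 89 mm above the stand. z up; x along the white tab, turning with the spindle. Valves stand in a row 110 mm apart (order varies), 32 mm behind the stove's front edge (top 85 mm up). Brass spindle: 10 mm square along this x and y, 15 mm high, top 5 mm tapering to 5.6 mm.
- tab_c (a point): The white tab at the foot of valve C's spindle, 30 mm from its axis along the spindle's x: it shows how the valve stands, and a fitted knob's pointer must lie over it. 25 to 37 mm from the axis, below the plate's top, no obstacle.
- spindle_c (a joint): Turn of valve C's spindle: 0 = shut (stop; the tab points straight to the burners, at the red mark on the panel), growing anticlockwise seen from above as it opens, stop at 1.5 rad. Stiff (0.035 N m), stays where left. The play between knob and spindle is about 0.15 rad either way.
- seat_d (a point): Point on valve D's axis where a fitted knob's underside rests: top of its 52 mm plate, 89 mm above the stand. z up; x along the white tab, turning with the spindle. Valves stand in a row 110 mm apart (order varies), 32 mm behind the stove's front edge (top 85 mm up). Brass spindle: 10 mm square along this x and y, 15 mm high, top 5 mm tapering to 5.6 mm.
- tab_d (a point): The white tab at the foot of valve D's spindle, 30 mm from its axis along the spindle's x: it shows how the valve stands, and a fitted knob's pointer must lie over it. 25 to 37 mm from the axis, below the plate's top, no obstacle.
- spindle_d (a joint): Turn of valve D's spindle: 0 = shut (stop; the tab points straight to the burners, at the red mark on the panel), growing anticlockwise seen from above as it opens, stop at 1.5 rad. Stiff (0.035 N m), stays where left. The play between knob and spindle is about 0.15 rad either way.
- igniter (a joint): Travel of the igniter plunger at the left end of the stove panel, 100 mm left of the last valve: 0 = up, 0.010 m = at its stop, moves straight down; spring 2 N at the start to 7 N at the stop; springs back when let go.
- igniter_top (a point): Centre of the top of the igniter's red round head (32 mm across), which moves with it; 116 mm above the stand when up.
- fan_switch (a joint): Toggle of the fixed white extractor fan (base 200 x 180 mm, 45 mm high): 0 = off (bat leans to the fan's right, -y), 0.9 rad = on (leans to +y, towards a green dot). Pivot 47 mm above the stand, hinge along the fan's x. About 1.5 N at the tip, stays where left. Behind it, 95 mm from the pivot (+x), stands a drum 200 mm wide, 265 mm high.
- switch_tip (a point): Centre of the ball (13 mm across) at the tip of the steel bat toggle, 79 mm above the stand when off or on, 83 mm half-way. Its frame turns with the bat; its x stays level, along the fan's x (away from the robot). In this frame the pivot lies at (0, 15.7, -32.4) mm from the tip (36 mm away).
- bowl_white: Bystander: loose white ceramic sauce bowl, 110 mm across, 45 mm high, origin under its centre.
- bowl_blue: Bystander: loose blue ceramic sauce bowl, 110 mm across, 45 mm high, origin under its centre.
- stopper: Bystander: loose glass cruet stopper, 28 mm across, 32 mm high, standing, origin under its centre.
- skimmer: Bystander: loose wooden skimmer lying flat, 285 mm long along its x, handle to -x, cup 90 mm across and 18 mm high at 80 mm along x.
Mind the look-alikes: they are no part of the job. Leave any yellow look-alike of the knob_3 alone.

How it is judged:
By the outcome, as a careful person would: the job done as asked, in the order asked, and still so for the second after the job is handed in, with the robot touching nothing.
Of knob_1, knob_2, knob_3, knob_4 only 3 to 4 are there at a start; the rules pass over those that are not, and their reading is None.
At some moment in a run one of knob_1, knob_2, knob_3, knob_4 may be knocked a few centimetres aside while the robot is not near it.
It also fails if it takes over 192 s, if anything falls off the work surface, if the arm or the gripper's body presses on something with over 40 N, if the wrist force passes 120 N, or if a joint passes its speed limit or range.

### The arm

A 6-joint arm with a two-finger parallel gripper is mounted at the origin on the work surface. World frame = base frame: x ahead of the robot, y to its left, z up, the work surface at z = 0. Lengths are in mm, angles in rad, forces in N, time in s.
With the tool pointing down it reaches from about 425 to 1125 mm from the base axis. Payload 14.9 kg.
Tool frame: the origin (TCP) lies between the finger pads; the fingertips stand 25 mm ahead of it and the grasp point (between the pads) lies 6 mm ahead of it (nose_length is the distance from the TCP to the fingertips, in mm); z points along the fingers, y is the line along which they close (so a half turn about z gives the same grasp; the last joint's range is limited). The gripper opens to 91 mm and grips with 3 to 60 N. Pads are 32 mm wide; open, the fingers measure 118 mm over their backs; the gripper's body (76 mm by 178 mm) begins 60 mm behind the grasp point.
Start: joints at [-0.033, 0.379, 1.734, -0, 1.028, -0.033], TCP at [700.013, -0.006, 199.432] pointing down, gripper open.
Joint ranges: [-2.77, 2.77], [-0.74, 2.19], [0, 2.66], [-1.06, 4.2], [0.31, 2.87], [-3.08, 3.08]. Speed limits (rad/s): [1.89, 1.89, 2.39, 3.14, 3.14, 3.14].

### API

Orientations are given as [roll, pitch, yaw] about the fixed x, y, z axes, in that order (R = Rz(yaw) Ry(pitch) Rx(roll)).
In Python, from rig import observe, snapshot, finish_job, nose_length gives the robot as it stands.
- The arm moves only by the tool servo_tool, never from a script. Its argument "steps" is a list of rows, each a list of 3 entries, a list of its own where there are three numbers: the shift along the tool's x, y, z each as a share of 0.2 m, from -1 to 1, then the turn, a rotation vector about the tool's x, y, z each as a share of 45 degrees, from -1 to 1, then the opening, from 0 (shut) to 1 (fully open). A call has 1 to 20 rows; each row shifts and turns the commanded pose from where the row before left it, along the tool's axes as they then stand; what a row does not reach is not made up. A row lasts 1/10 s, in which the tool goes at most 50 mm and 8.59 degrees, less where a joint would pass 70% of its speed; a pose out of reach is approached as far as the arm can. A call with a number of a shift or a turn outside -1 to 1 is refused whole. A call with a gripper value outside its range is refused whole. The fingers move at their own pace and stop on an object; "squeeze" is the grip in N (left out, the last holds). Time passes only in rows, so rows that do not move let the fingers close. It gives the time, the measured TCP pose, the force, the opening and the grip force at its end, in the units of the state.
- observe(): the state, without advancing time (a new reading comes with each control period).
- snapshot(name): name is "scene" or "side" or "wrist"; returns a dict with "frame" (384x512x3 uint8, blue, green, red), "range_z" (384x512 float32, mm along the optical axis (not along the pixel's ray), 0 where there is no reading), "fx", "fy", "cx", "cy" (pixels), "distortion" ([k1, k2, p1, p2, k3] as OpenCV has them; the pictures are not rectified), "R" (3x3) and "t" (3): a world point X has camera coordinates R X + t. Camera axes: x right, y down, z forward; pixel columns grow to the right and rows downward; lengths in mm; the calibration is good to about 2 mm. A picture is of the moment at which its call begins.
- finish_job(): hands the job in; it is judged then, once.
The state is a dict: "t": time; "joint_positions": joint angles; "qvel": joint speeds; "tau": joint torques, N m; "tcp_pos": TCP position; "tool_rot": TCP orientation; "wrist_force": force on the tool from outside, world axes, zero at the start; "wrist_torque": the same for the moment, N m; "width": finger opening in mm; "finger_force": force on a finger pad.
Only numpy, scipy, OpenCV 4.12 (cv2) and the standard library are available. Lean on these libraries where they do the work, as an engineer would, in place of code of your own. Each camera call takes 0.05 s, during which the arm holds its last target. There are 200 camera calls.

## Working session

There is one attempt and no reset: what is moved stays moved. The work goes in short steps, Python scripts to look and compute and a tool call to move; the robot and the scene stay as the last step left them, time stands still between calls to the robot, and variables do not carry over. Pictures are saved under pics/ and viewed, at most 14 in all, crops included, and the job is handed in when it is done.

Besides the shell and the picture viewer there is one more tool, called after ">>>" as name(argument=value, ...) on one line, values as JSON. servo_tool: Moves the arm, as the interface text tells. Its arguments: {"type":"object","properties":{"steps":{"type":"array"},"squeeze":{"type":"number"}},"required":["steps"]}

```bash
mkdir -p pics; ls
cat > h.py <<'E'
import sys,numpy as np,cv2,pickle
from rig import observe,snapshot,finish_job,nose_length
def shot(n,save=None):
    s=snapshot(n); s['frame']=np.array(s['frame']); 
    if save: cv2.imwrite('pics/'+save+'.png',s['frame']); pickle.dump(s,open('pics/'+save+'.pkl','wb'))
    return s
def K(s): return np.array([[s['fx'],0,s['cx']],[0,s['fy'],s['cy']],[0,0,1.]])
def ray(s,u,v):
    p=cv2.undistortPoints(np.array([[[u,v]]],float),K(s),np.array(s['distortion'],float))[0,0]
    R=np.array(s['R']);t=np.array(s['t']); return -R.T@t, R.T@np.array([p[0],p[1],1.])
def onz(s,u,v,z):
    c,d=ray(s,u,v); return c+d*(z-c[2])/d[2]
def depth(s,u,v):
    c,d=ray(s,u,v); return c+d*s['range_z'][int(round(v)),int(round(u))]
def proj(s,X):
    R=np.array(s['R']);t=np.array(s['t'])
    return cv2.projectPoints(np.array(X,float).reshape(-1,1,3),cv2.Rodrigues(R)[0],t,K(s),np.array(s['distortion'],float))[0].reshape(-1,2)
def load(n): return pickle.load(open('pics/'+n+'.pkl','rb'))
E
python3 - <<'E'
from h import *
for n in('scene','side','wrist'):
    s=shot(n,n+'0'); print(n,(-np.array(s['R']).T@np.array(s['t'])).round(),s['fx'])
print(observe())
E
```

```text
pics
scene [1089.  709.  810.] 393.681320869118
side [ 147. -677.  805.] 351.223964989981
wrist [701.  76. 385.] 280.30816027629646
{'t': 0.15, 'joint_positions': array([-3.32972089e-02,  3.79275596e-01,  1.73462861e+00, -1.99682269e-05,
        1.02846002e+00, -3.33004603e-02]), 'qvel': array([ 0.00196537, -0.00127283, -0.00175646, -0.0007198 , -0.00099431,
       -0.00120806]), 'tau': array([-6.05650021e-04, -7.64114213e+01, -4.34656477e+01,  6.51094434e-02,
        4.09642188e-02, -4.73684588e-05]), 'tcp_pos': array([6.99709063e+02, 1.10207382e-03, 1.98956601e+02]), 'tool_rot': array([-3.14082094e+00, -8.60356654e-06,  1.57080989e+00]), 'wrist_force': array([ 0.57151547, -0.18420036,  0.45201609]), 'wrist_torque': array([-0.04245179,  0.04181751,  0.00161454]), 'finger_force': 0.0, 'width': 91.24810911230956}
```

View pics/scene0.png

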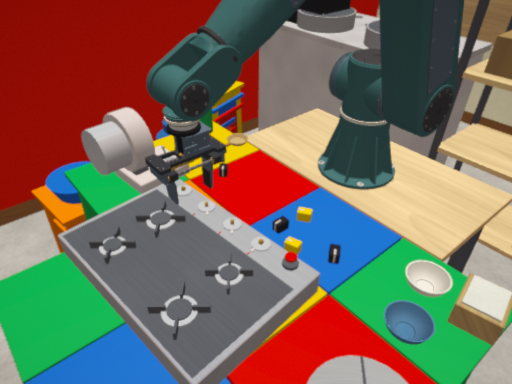

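View pics/side0.png

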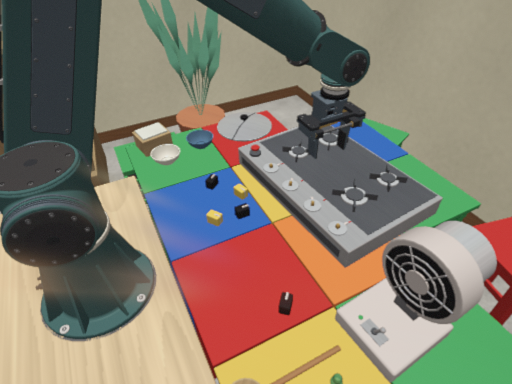

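View pics/wrist0.png

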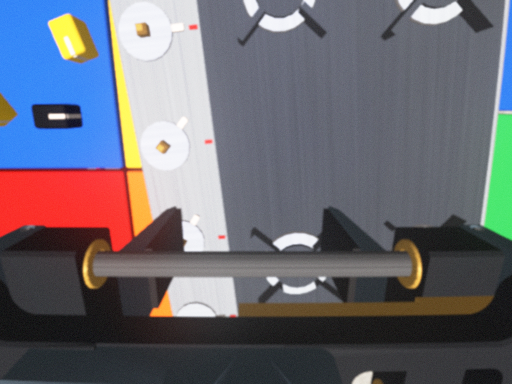

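The scene holds three black knobs (scene: (280,225), (334,253), (222,170); side: (242,211), (211,181), (286,303)), two yellow look-alikes (scene (304,214), (292,243)), four valves, the igniter at (290,261) and the fan toggle at side (376,330). In the wrist view, one valve at (143,30) looks shut, and those at (164,146) and (185,237) look open.

Run:
```python
from h import *
a,b=load('scene0'),load('side0'); w=load('wrist0')
def tri(pa,pb):
    c1,d1=ray(a,*pa);c2,d2=ray(b,*pb)
    A=np.stack([d1,-d2],1);l=np.linalg.lstsq(A,c2-c1,rcond=None)[0]
    p,q=c1+l[0]*d1,c2+l[1]*d2; return ((p+q)/2).round(1),np.linalg.norm(p-q).round(1)
for n,pa,pb in [('k1',(280,225),(242,211)),('k2',(334,253),(211,181)),('k3',(222,170),(286,303)),('ign',(290,258),(256,148)),
  ('vA',(261,243),(271,167)),('vB',(232,224),(291,184)),('vC',(206,206),(313,204)),('vD',(183,189),(338,227))]:
    print(n,tri(pa,pb),'dep',depth(a,*pa).round(),depth(b,*pb).round())
for n,pb in[('tip',(382,330)),('green',(361,317)),('fanplate',(350,320)),('skim',(330,352)),('stopper',(337,379)),('skimcup',(250,381))]: print(n,depth(b,*pb).round())
for n,p in[('bowlw',(428,279)),('bowlb',(408,325)),('yel1',(304,214)),('yel2',(292,243))]: print(n,depth(a,*p).round())
for u,v in[(143,30),(164,146),(180,27),(182,124),(196,220),(193,27),(208,141),(222,237)]: print((u,v),onz(w,u,v,95).round(1),depth(w,u,v).round(1))
def crop(s,u,v,h,z): 
    return cv2.resize(s['frame'][max(0,v-h):v+h,max(0,u-h):u+h],(z,z),interpolation=cv2.INTER_CUBIC)
m=np.vstack([np.hstack([crop(b,305,200,50,260),crop(b,228,198,35,260),crop(b,286,303,35,260)]),np.hstack([crop(a,222,215,50,260),crop(a,307,240,40,260),crop(b,372,328,45,260)])])
cv2.imwrite('pics/m1.png',m)
```

```text
k1 (array([450.9,  72.9,  16.2]), np.float64(1.6)) dep [465.  88.  35.] [445.  56.  33.]
k2 (array([416.9, 257.2,  19.6]), np.float64(0.3)) dep [434. 269.  41.] [411. 238.  36.]
k3 (array([ 410. , -279.4,   18.3]), np.float64(0.4)) dep [ 423. -260.   34.] [ 404. -288.   36.]
ign (array([590. , 250. , 108.2]), np.float64(4.7)) dep [595. 257. 118.] [586. 237. 116.]
vA (array([596.7, 150.8,  88.8]), np.float64(3.9)) dep [598. 155.  94.] [597. 147.  91.]
vB (array([610.1,  42.9,  89. ]), np.float64(4.6)) dep [610.  47.  92.] [608.  35.  95.]
vC (array([620.3, -67.9,  89.5]), np.float64(3.8)) dep [620. -65.  91.] [616. -77.  99.]
vD (array([ 628.7, -179.6,   91.6]), np.float64(3.4)) dep [ 632. -170.   98.] [ 628. -183.   95.]
tip [ 537. -465.   86.]
green [ 536. -407.   48.]
fanplate [ 510. -400.   46.]
skim [ 437. -430.   14.]
stopper [ 411. -488.   31.]
skimcup [ 251. -402.   16.]
bowlw [291. 469.  10.]
bowlb [449. 513.   4.]
yel1 [372.  96.  33.]
yel2 [494. 168.  38.]
(143, 30) [598.1 151.9  95. ] [600.5 150.1 101.9]
(164, 146) [609.7  43.3  95. ] [612.6  44.4 104.1]
(180, 27) [633.1 154.2  95. ] [631.8 155.7  89.2]
(182, 124) [629.7  65.4  95. ] [628.2  65.2  88.5]
(196, 220) [638.6 -38.1  95. ] [637.3 -40.6  88.8]
(193, 27) [645.3 154.1  95. ] [643.6 156.5  85.9]
(208, 141) [655.4  48.4  95. ] [654.1  47.6  86.7]
(222, 237) [666.8 -58.5  95. ] [666.  -61.7  88.1]
```

View pics/m1.png

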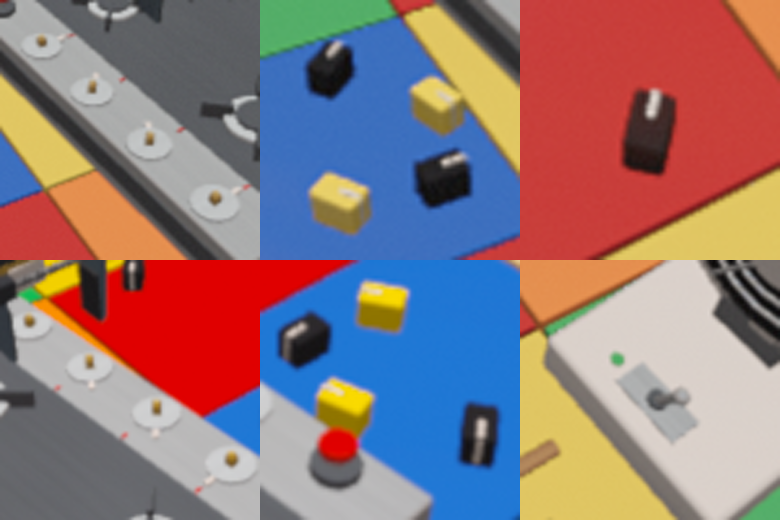

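>>> servo_tool(steps=[[[-0.075, -0.225, -0.125], [0, 0, 0], 1], [[-0.075, -0.225, -0.125], [0, 0, 0], 1], [[-0.075, -0.225, -0.125], [0, 0, 0], 1], [[-0.075, -0.225, -0.125], [0, 0, 0], 1], [[0, 0, 0], [0, 0, 0], 0.6], [[0, 0, 0], [0, 0, 0], 0.6], [[0, 0, 0], [0, 0, 0], 0.6], [[0, 0, 0], [0, 0, 0], 0.6]])

```text
t: 0.95
tcp_pos: [532.6, -55.6, 291.7]
tool_rot: [-3.14, -0.0, 1.571]
wrist_force: [0.3, 1.1, 0.3]
width: 61.9
finger_force: 0.0
```

Run:
```python
from h import *
s=shot('wrist','w1'); o=observe(); print(o['tcp_pos'],o['tool_rot'],o['t'])
```

```text
[532.52086702 -55.63850101 291.68783255] [-3.13998995e+00 -2.66929020e-04  1.57129671e+00] 1.0
```

>>> servo_tool(steps=[[[-0.2, 0, 0], [0, 0, 0], 0.6], [[-0.2, 0, 0], [0, 0, 0], 0.6], [[-0.2, 0, 0], [0, 0, 0], 0.6], [[-0.2, 0, 0], [0, 0, 0], 0.6], [[-0.2, 0, 0], [0, 0, 0], 0.6], [[-0.2, 0, 0], [0, 0, 0], 0.6], [[-0.2, 0, 0], [0, 0, 0], 0.6], [[0, 0, 0], [0, 0, 0], 0.6], [[0, 0, 0], [0, 0, 0], 0.6], [[0, 0, 0], [0, 0, 0], 0.6]])

```text
t: 2.0
tcp_pos: [532.3, -335.2, 292.0]
tool_rot: [-3.141, -0.001, 1.571]
wrist_force: [0.6, 0.2, -0.1]
width: 54.8
finger_force: 0.0
```

Run:
```python
from h import *
s=shot('wrist','w2'); o=observe(); print(o['tcp_pos'],o['tool_rot'],o['t'])
a=load('w1')
cv2.imwrite('pics/m2.png',cv2.resize(np.vstack([a['frame'][:270],s['frame'][:270]]),None,fx=1.1,fy=1.1))
```

```text
[ 532.36867982 -334.95960165  292.25392072] [-3.14104239e+00 -5.34939337e-04  1.57176663e+00] 2.05
```

View pics/m2.png

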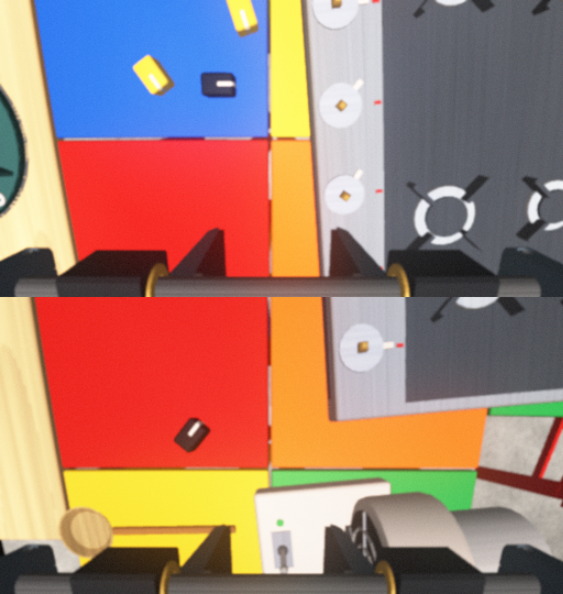

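Top montage (×1.1): a black knob at (219,84), yellow look-alikes at (241,12) and (152,74), and valves at (336,5) shut, (341,105) and (346,195) open. Bottom: a black knob at (192,434), valve D shut at (362,347), and the fan toggle at (283,555) leaning away from the green dot (280,522).

```bash
cat >> h.py <<'E'
def cloud(s):
    Z=s['range_z'];v,u=np.mgrid[0:384,0:512]
    p=cv2.undistortPoints(np.stack([u,v],-1).reshape(-1,1,2).astype(float),K(s),np.array(s['distortion'],float)).reshape(384,512,2)
    C=np.dstack([p*Z[...,None],Z]); R=np.array(s['R']);t=np.array(s['t'])
    W=(C-t)@R; W[Z<=0]=np.nan; return W
def knob(s,x,y,zb=0,r=45,W=None):
    W=cloud(s) if W is None else W
    near=np.hypot(W[...,0]-x,W[...,1]-y)<r
    f=s['frame'].astype(int)
    top=near&(abs(W[...,2]-zb-36)<6)
    P=W[top]; (c,wh,_)=cv2.minAreaRect(P[:,:2].astype(np.float32))
    white=top&(f.min(-1)>130); Q=W[white][:,:2]
    # rect axes
    b=cv2.boxPoints((c,wh,_)); e=[b[1]-b[0],b[2]-b[1]]; l=max(e,key=np.linalg.norm); l/=np.linalg.norm(l)
    if (Q.mean(0)-c)@l<0:l=-l
    q=cv2.fitLine(Q.astype(np.float32),cv2.DIST_L2,0,.01,.01).ravel()[:2]
    if q@l<0:q=-q
    return dict(c=np.round(c,1),mean=P[:,:2].mean(0).round(1),wh=np.round(wh,1),z=np.median(P[:,2]).round(1),yaw=np.arctan2(l[1],l[0]).round(3),yaw_stripe=np.arctan2(q[1],q[0]).round(3),n=len(P),nw=len(Q))
def valve(s,x,y,W=None):
    W=cloud(s) if W is None else W; f=s['frame'].astype(int)
    d=np.hypot(W[...,0]-x,W[...,1]-y)
    brass=(f[...,2]-f[...,0]>40)&(f[...,2]>80)&(f[...,1]-f[...,0]>15)
    sp=(d<14)&brass
    P=W[sp]; pix=np.argwhere(sp)
    v,u=pix[:,0].mean(),pix[:,1].mean()
    cz=onz(s,u,v,97)
    ring=(d>22)&(d<45)&(f.min(-1)>205)
    T=W[ring]
    out=dict(sp=cz[:2].round(1),cl=np.nanmedian(P,0).round(1),n=len(P),nt=len(T))
    if len(T):
        vv=np.argwhere(ring); t=onz(s,vv[:,1].mean(),vv[:,0].mean(),88)
        out['tab']=t[:2].round(1); dd=t[:2]-cz[:2]; out['dist']=np.hypot(*dd).round(1); out['yaw']=np.arctan2(dd[1],dd[0]).round(3)
    return out
E
python3 - <<'E'
from h import *
for n,ks,vs in[('w1',[(451,73)],[(597,151),(610,43),(620,-68)]),('w2',[(410,-279)],[(629,-180)])]:
    s=load(n);W=cloud(s)
    for k in ks: print(n,'knob',knob(s,*k,W=W))
    for v in vs: print(n,'valve',valve(s,*v,W=W))
s=load('scene0');W=cloud(s);print('k2',knob(s,417,257,W=W),knob(s,451,73,W=W))
s=load('side0');W=cloud(s);print('k2',knob(s,417,257,W=W));print(knob(s,451,73,W=W),knob(s,410,-279,W=W))
s=load('w2');f=s['frame'].astype(int);W=cloud(s)
g=(W[...,2]>60)&(W[...,2]<100)&(abs(W[...,0]-537)<40)&(abs(W[...,1]+455)<50);print('tip',np.nanmedian(W[g],0),np.argwhere(g).mean(0),g.sum())
g=(f[...,1]-f[...,2]>60)&(f[...,1]-f[...,0]>40)&(abs(W[...,0]-537)<25)&(abs(W[...,1]+405)<25);print('green',np.nanmedian(W[g],0),g.sum())
E
```

```text
w1 knob {'c': array([451.5,  73.1]), 'mean': array([452.4,  73. ]), 'wh': array([29.4, 44.3]), 'z': np.float64(36.4), 'yaw': np.float32(-0.001), 'yaw_stripe': np.float32(-0.017), 'n': 650, 'nw': 88}
w1 valve {'sp': array([597.4, 149.9]), 'cl': array([596.6, 148.4, 101.2]), 'n': 53, 'nt': 1434, 'tab': array([605.3, 129. ]), 'dist': np.float64(22.3), 'yaw': np.float64(-1.212)}
w1 valve {'sp': array([608.3,  42.7]), 'cl': array([606.9,  41.9, 103.3]), 'n': 61, 'nt': 2408, 'tab': array([614.1,  45.1]), 'dist': np.float64(6.3), 'yaw': np.float64(0.38)}
w1 valve {'sp': array([619.1, -66.7]), 'cl': array([617.8, -65. , 103.5]), 'n': 53, 'nt': 1865, 'tab': array([625.4, -64.9]), 'dist': np.float64(6.5), 'yaw': np.float64(0.277)}
w2 knob {'c': array([ 409.7, -276.4]), 'mean': array([ 410.6, -276.3]), 'wh': array([44.6, 30.4]), 'z': np.float64(36.3), 'yaw': np.float32(0.843), 'yaw_stripe': np.float32(0.857), 'n': 565, 'nw': 67}
w2 valve {'sp': array([ 629.8, -176. ]), 'cl': array([ 628. , -177.5,  103.1]), 'n': 75, 'nt': 409, 'tab': array([ 636.9, -165.1]), 'dist': np.float64(13.0), 'yaw': np.
[... 398 characters left out ...]
 {'c': array([417.2, 254.9]), 'mean': array([415.9, 252.5]), 'wh': array([44.7, 29.8]), 'z': np.float64(35.6), 'yaw': np.float32(0.679), 'yaw_stripe': np.float32(0.764), 'n': 80, 'nw': 9}
{'c': array([449.1,  71.6]), 'mean': array([448.3,  69.1]), 'wh': array([43.8, 30.5]), 'z': np.float64(35.8), 'yaw': np.float32(0.014), 'yaw_stripe': np.float32(0.094), 'n': 104, 'nw': 9} {'c': array([ 407.5, -279. ]), 'mean': array([ 406.5, -280.9]), 'wh': array([45.8, 29.9]), 'z': np.float64(36.0), 'yaw': np.float32(0.859), 'yaw_stripe': np.float32(0.871), 'n': 203, 'nw': 20}
tip [ 541.19042787 -455.33620449   80.85053386] [243.13541667 257.14583333] 96
green [ 536.44044211 -402.26258873   47.3578558 ] 22
```

```bash
sed -i 's/ring=(d>22)&(d<45)&(f.min(-1)>205)/ring=(d>28.5)\&(d<37)\&(f.min(-1)>THR)/; s/^def valve/THR=200\ndef valve/' h.py
python3 - <<'E'
from h import *; import h
for n,vs in[('w1',[(597,151),(608,43),(619,-67)]),('w2',[(630,-176)])]:
    s=load(n);W=cloud(s)
    for v in vs:
      for T in (200,225): h.THR=T;print(n,'valve',valve(s,*v,W=W))
s=load('w1');f=s['frame'].astype(int);W=cloud(s)
for v in[(597,151),(608,43),(619,-67),]:
    g=(f[...,2]-f[...,1]>70)&(abs(W[...,0]-v[0]-45)<12)&(abs(W[...,1]-v[1]-5)<25)&(W[...,2]>75);m=np.nanmean(W[g],0);print('mark',m,g.sum(),np.arctan2(m[1]-v[1],m[0]-v[0]))
E
```

```text
w1 valve {'sp': array([597.4, 149.9]), 'cl': array([596.6, 148.4, 101.2]), 'n': 53, 'nt': 541, 'tab': array([604.5, 129.2]), 'dist': np.float64(21.8), 'yaw': np.float64(-1.242)}
w1 valve {'sp': array([597.4, 149.9]), 'cl': array([596.6, 148.4, 101.2]), 'n': 53, 'nt': 19, 'tab': array([629.8, 155.1]), 'dist': np.float64(32.8), 'yaw': np.float64(0.158)}
w1 valve {'sp': array([608.3,  42.7]), 'cl': array([606.9,  41.9, 103.3]), 'n': 61, 'nt': 883, 'tab': array([612.5,  44.6]), 'dist': np.float64(4.6), 'yaw': np.float64(0.427)}
w1 valve {'sp': array([608.3,  42.7]), 'cl': array([606.9,  41.9, 103.3]), 'n': 61, 'nt': 45, 'tab': array([629.5,  68.1]), 'dist': np.float64(33.1), 'yaw': np.float64(0.875)}
w1 valve {'sp': array([619.1, -66.7]), 'cl': array([617.8, -65. , 103.5]), 'n': 53, 'nt': 716, 'tab': array([623.6, -64.7]), 'dist': np.float64(5.0), 'yaw': np.float64(0.415)}
w1 valve {'sp': array([619.1, -66.7]), 'cl': array([617.8, -65. , 103.5]), 'n': 53, 'nt': 31, 'tab': array([636.6, -39.6]), 'dist': np.float64(32.2), 'yaw': np.float64(0.994)}
w2 valve {'sp': array([ 629.8, -176. ]), 'cl': array([ 628. , -177.5,  103.1]), 'n': 75, 'nt': 41, 'tab': array([ 662. , -171.8]), 'dist': np.float64(32.5), 'yaw': np.float64(0.13)}
w2 valve {'sp': array([ 629.8, -176. ]), 'cl': array([ 628. , -177.5,  103.1]), 'n': 75, 'nt': 28, 'tab': array([ 662.3, -171.9]), 'dist': np.float64(32.8), 'yaw': np.float64(0.127)}
mark [642.92869443 156.11510696  85.97236591] 17 0.11091355338865365
mark [654.28564739  47.37880856  86.30451047] 22 0.09432329846004076
mark [664.97372146 -61.6357199   86.65912843] 15 0.11615620349833995
```

```bash
cat >> h.py <<'E'
from scipy.spatial.transform import Rotation as Ro
def plan(x,y,z,yaw):
    o=observe();R=Ro.from_euler('xyz',o['tool_rot']);G=Ro.from_euler('xyz',[np.pi,0,yaw])
    rv=(R.inv()*G).as_rotvec()
    d=G.inv().apply(np.array([x,y,z])-o['tcp_pos'])
    print('t',round(o['t'],2),'tcp',o['tcp_pos'].round(1),'turn deg',np.degrees(rv).round(2),'share45',(np.degrees(rv)/45).round(3),'| then shift mm',d.round(1),'share',(d/200).round(3),'w',round(o['width'],1),'F',o['wrist_force'].round(1))
E
python3 -c "
from h import *
plan(409,-277.5,100,0.85)"
```

```text
t 2.05 tcp [ 532.4 -335.   292.3] turn deg [-4.000e-02 -2.000e-02  4.135e+01] share45 [-0.001 -0.     0.919] | then shift mm [ -38.3 -130.6  192.3] share [-0.191 -0.653  0.961] w 54.7 F [-0.  -0.1  0.2]
```

>>> servo_tool(steps=[[[0, 0, 0], [0, 0, 0.184], 0.6], [[0, 0, 0], [0, 0, 0.184], 0.6], [[0, 0, 0], [0, 0, 0.184], 0.6], [[0, 0, 0], [0, 0, 0.184], 0.6], [[0, 0, 0], [0, 0, 0.183], 0.6], [[-0.04, -0.13, 0.15], [0, 0, 0], 0.6], [[-0.04, -0.13, 0.15], [0, 0, 0], 0.6], [[-0.04, -0.13, 0.15], [0, 0, 0], 0.6], [[-0.04, -0.13, 0.15], [0, 0, 0], 0.6], [[-0.03, -0.13, 0.15], [0, 0, 0], 0.6], [[0, 0, 0.1], [0, 0, 0], 0.6], [[0, 0, 0.1], [0, 0, 0], 0.6], [[0, 0, 0], [0, 0, 0], 0.6], [[0, 0, 0], [0, 0, 0], 0.6], [[0, 0, 0], [0, 0, 0], 0.6]])

```text
t: 3.55
tcp_pos: [410.2, -278.7, 103.8]
tool_rot: [3.14, -0.0, 0.85]
wrist_force: [-0.2, -0.1, 0.3]
width: 54.8
finger_force: 0.0
```

Run:
```python
from h import *
plan(409,-277.5,30,0.85)
s=shot('wrist','w3'); b=shot('side','s3'); print(knob(b,410,-279))
a=b['frame'][230:374,200:392]
cv2.imwrite('pics/m3.png',np.hstack([s['frame'],cv2.resize(a,(288,216)) if 0 else np.vstack([cv2.resize(a,(288,216)),np.zeros((168,288,3),np.uint8)])]))
```

```text
t 3.55 tcp [ 410.2 -278.7  103.8] turn deg [ 0.08 -0.01 -0.02] share45 [ 0.002 -0.    -0.   ] | then shift mm [ 0.1 -1.7 73.8] share [ 0.001 -0.009  0.369] w 54.8 F [-0.2 -0.1  0.3]
{'c': array([ 407.6, -279.1]), 'mean': array([ 406.4, -280.8]), 'wh': array([45.6, 29.8]), 'z': np.float64(36.1), 'yaw': np.float32(0.868), 'yaw_stripe': np.float32(0.843), 'n': 198, 'nw': 21}
```

View pics/m3.png

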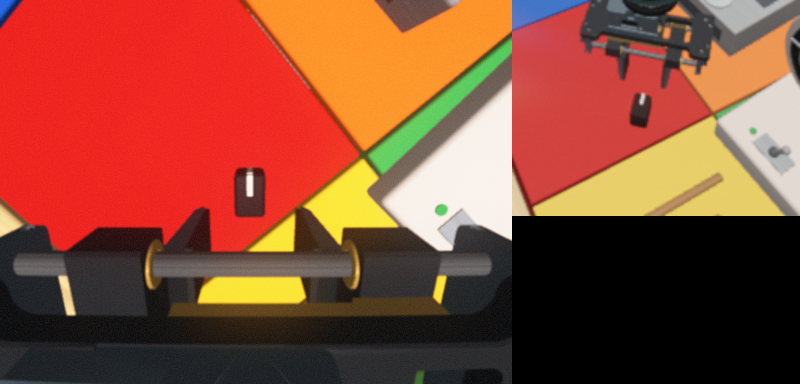

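The knob is visible between the fingers at (249,192), stripe pointing up the picture, black (the target). I'll measure it from here, then descend.

Run:
```python
from h import *
s=load('w3'); k=knob(s,409,-278); print(k)
plan(*k['c'],30,float(k['yaw']))
```

```text
{'c': array([ 409.3, -275.5]), 'mean': array([ 410. , -275.1]), 'wh': array([43.4, 29.4]), 'z': np.float64(36.5), 'yaw': np.float32(0.862), 'yaw_stripe': np.float32(0.859), 'n': 1371, 'nw': 160}
t 3.65 tcp [ 410.1 -278.8  103.7] turn deg [ 0.09 -0.01 -0.73] share45 [ 0.002 -0.    -0.016] | then shift mm [ 2.  -2.8 73.7] share [ 0.01  -0.014  0.368] w 54.7 F [ 0.2  1.4 -1.6]
```

>>> servo_tool(steps=[[[0.008, -0.01, 0], [0, 0, -0.016], 0.6], [[0, 0, 0.12], [0, 0, 0], 0.6], [[0, 0, 0.12], [0, 0, 0], 0.6], [[0, 0, 0.07], [0, 0, 0], 0.6], [[0, 0, 0.06], [0, 0, 0], 0.6], [[0, 0, 0], [0, 0, 0], 0.6], [[0, 0, 0], [0, 0, 0], 0.6], [[0, 0, 0], [0, 0, 0], 0], [[0, 0, 0], [0, 0, 0], 0], [[0, 0, 0], [0, 0, 0], 0], [[0, 0, 0], [0, 0, 0], 0], [[0, 0, 0], [0, 0, 0], 0], [[0, 0, 0], [0, 0, 0], 0]], squeeze=25)

```text
t: 4.95
tcp_pos: [409.0, -276.1, 28.7]
tool_rot: [3.142, 0.0, 0.862]
wrist_force: [-0.1, 0.3, -0.3]
width: 9.4
finger_force: 0.0
```

```bash
python3 -c "
from h import *
plan(409,-277.5,30,0.85)"
```

```text
t 4.95 tcp [ 409.  -276.1   28.7] turn deg [0.   0.   0.66] share45 [0.    0.    0.015] | then shift mm [-1.1  0.9 -1.3] share [-0.005  0.005 -0.006] w 9.4 F [-0.1  0.3 -0.3]
```

The fingers closed past 30 mm, so the knob isn't between them. I'll look before moving anything.

Run:
```python
from h import *
s=shot('wrist','w4'); b=shot('side','s4'); a=shot('scene','a4')
x=b['frame'][230:374,200:392];y=a['frame'][120:264,180:372]
cv2.imwrite('pics/m4.png',np.hstack([s['frame'],np.vstack([cv2.resize(x,(288,192)),cv2.resize(y,(288,192))])]))
```

```text
(no output)
```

View pics/m4.png

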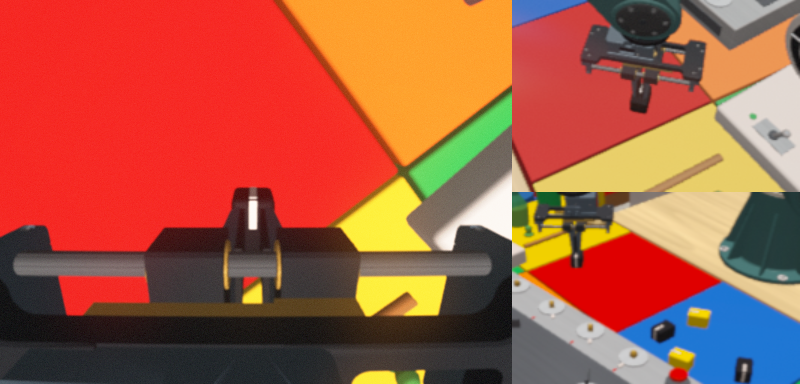

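Run:
```python
from h import *
for n in('w4','s4','a4'):
  s=load(n);W=cloud(s)
  try:print(n,knob(s,409,-277,W=W,r=60))
  except Exception as e:print(n,e)
s=load('w4');W=cloud(s)
for v in range(180,250,6): print(v,[W[v,u].round(0).astype(int).tolist() for u in (228,240,253,266,278)])
s=load('w4');print((-s['R'].T@s['t']).round(1),s['R'].round(2).tolist());print(observe()['width'])
print(proj(s,[[409,-276,3],[409,-276,36],[409,-276,22]]))
```

```text
w4 {'c': array([ 411.6, -274.3]), 'mean': array([ 414.5, -269.8]), 'wh': array([39. , 29.4]), 'z': np.float64(36.5), 'yaw': np.float32(0.876), 'yaw_stripe': np.float32(0.837), 'n': 1154, 'nw': 291}
s4 {'c': array([ 407.2, -280.1]), 'mean': array([ 403.2, -287.4]), 'wh': array([42.6, 29.2]), 'z': np.float64(35.4), 'yaw': np.float32(0.841), 'yaw_stripe': np.float32(1.028), 'n': 101, 'nw': 3}
a4 {'c': array([ 410.5, -274.2]), 'mean': array([ 415.1, -267.1]), 'wh': array([44.1, 28.5]), 'z': np.float64(37.0), 'yaw': np.float32(0.842), 'yaw_stripe': np.float32(0.745), 'n': 45, 'nw': 4}
180 [[412, -244, 2], [419, -251, 0], [427, -257, 0], [434, -264, 0], [442, -270, 1]]
186 [[409, -248, 1], [416, -254, 0], [424, -261, 2], [431, -267, 2], [438, -274, 0]]
192 [[405, -252, 1], [417, -254, 20], [424, -260, 22], [431, -266, 21], [435, -278, 0]]
198 [[402, -256, 0], [417, -255, 34], [424, -260, 35], [430, -267, 33], [432, -282, 0]]
204 [[398, -259, 0], [415, -257, 37], [421, -263, 37], [428, -269, 36], [429, -285, 1]]
210 [[395, -263, 1], [415, -258, 48], [419, -266, 38], [428, -268, 51], [426, -289, 1]]
216 [[411, -253, 62], [415, -259, 58], [416, -269, 38], [428, -267, 62], [423, -293, 1]]
222 [[411, -253, 71], [415, -259, 67], [413, -273, 38], [426, -268, 67], [432, -271, 71]]
228 [[412, -254, 80], [416, -259, 76], [410, -276, 37], [426, -268, 76], [442, -251, 129]]
234 [[413, -254, 87], [416, -259, 83], [407, -280, 36], [426, -268, 83], [441, -252, 133]]
240 [[428, -243, 133], [416, -259, 91], [404, -283, 37], [426, -267, 91], [440, -252, 135]]
246 [[427, -244, 136], [417, -259, 98], [401, -287, 37], [426, -267, 98], [440, -253, 138]]
[ 458.7 -218.2  214.7] [[0.76, -0.65, 0.0], [-0.63, -0.73, 0.27], [-0.17, -0.2, -0.96]]
0.8138964205708912
[[251.54813328 211.9242279 ]
 [251.51612987 228.23348291]
 [251.53090018 220.70156972]]
```

Run:
```python
from h import *
import rig
print(nose_length, nose_length() if callable(nose_length) else '')
o=observe();print(o['width'],o['finger_force'],o['wrist_force'],o['tcp_pos'],o['joint_positions'])
s=load('w4');W=cloud(s)
T=Ro.from_euler('xyz',o['tool_rot']).inv().apply((W-o['tcp_pos']).reshape(-1,3)).reshape(384,512,3)
for v in range(198,250,4): print(v,[T[v,u].round(0).tolist() for u in range(226,284,6)])
```

```text
25.0 
0.8138964205708912 0.0 [ 0.33510576  0.36367776 -0.37666513] [ 409.02478304 -276.04120018   28.67722965] [-6.40906382e-01  3.50312287e-01  2.19688657e+00  1.91076562e-05
  5.94434771e-01  6.82832909e-02]
198 [[11.0, -20.0, 28.0], [20.0, -13.0, -3.0], [21.0, -9.0, -6.0], [21.0, -5.0, -5.0], [21.0, -1.0, -6.0], [21.0, 3.0, -4.0], [21.0, 7.0, -4.0], [21.0, 11.0, -5.0], [11.0, 18.0, 29.0], [11.0, 23.0, 28.0]]
202 [[8.0, -20.0, 27.0], [19.0, -13.0, -7.0], [19.0, -9.0, -8.0], [19.0, -5.0, -7.0], [20.0, -1.0, -10.0], [19.0, 3.0, -7.0], [19.0, 7.0, -7.0], [19.0, 11.0, -7.0], [8.0, 18.0, 28.0], [8.0, 23.0, 27.0]]
206 [[4.0, -21.0, 29.0], [16.0, -13.0, -7.0], [19.0, -9.0, -16.0], [17.0, -5.0, -9.0], [17.0, -1.0, -9.0], [16.0, 3.0, -8.0], [16.0, 7.0, -8.0], [16.0, 11.0, -8.0], [15.0, 15.0, -5.0], [4.0, 23.0, 28.0]]
210 [[1.0, -21.0, 27.0], [18.0, -12.0, -22.0], [19.0, -8.0, -24.0], [14.0, -5.0, -8.0], [14.0, -1.0, -10.0], [13.0, 3.0, -8.0], [17.0, 7.0, -19.0], [19.0, 10.0, -23.0], [1.0, 18.0, 28.0], [1.0, 23.0, 29.0]]
214 [[-3.0, -21.0, 29.0], [19.0, -12.0, -30.0], [18.0, -8.0, -27.0], [1
[... 1118 characters left out ...]
, [19.0, 8.0, -59.0], [19.0, 11.0, -59.0], [40.0, 9.0, -106.0]]
238 [[38.0, -8.0, -105.0], [19.0, -9.0, -64.0], [17.0, -7.0, -60.0], [-4.0, -5.0, -15.0], [-7.0, -1.0, -9.0], [-7.0, 3.0, -8.0], [17.0, 5.0, -60.0], [17.0, 8.0, -59.0], [19.0, 11.0, -63.0], [40.0, 9.0, -108.0]]
242 [[39.0, -8.0, -108.0], [19.0, -9.0, -68.0], [17.0, -6.0, -65.0], [-6.0, -5.0, -17.0], [-11.0, -1.0, -7.0], [-10.0, 3.0, -8.0], [17.0, 5.0, -64.0], [17.0, 8.0, -64.0], [36.0, 7.0, -103.0], [39.0, 8.0, -110.0]]
246 [[38.0, -8.0, -110.0], [19.0, -9.0, -71.0], [18.0, -6.0, -69.0], [-8.0, -5.0, -18.0], [-13.0, -1.0, -8.0], [-13.0, 3.0, -8.0], [18.0, 5.0, -70.0], [17.0, 8.0, -68.0], [35.0, 7.0, -104.0], [40.0, 8.0, -113.0]]
```

Run:
```python
from h import *
s=load('w3');W=cloud(s)
T=Ro.from_euler('xyz',[np.pi,0,0.85]).inv().apply((W-[410.1,-278.8,103.7]).reshape(-1,3)).reshape(384,512,3)
g=(abs(T[...,0])<25)&(abs(T[...,1])<60)&(T[...,2]<60)
print('finger max tool z',np.nanpercentile(T[g][:,2],[50,95,99,100]))
for sg in(-1,1):
  q=T[g&(T[...,1]*sg>0)]; print(q[q[:,2]>np.nanmax(q[:,2])-8].mean(0), np.nanmin(abs(q[:,1])))
s=load('w4');g=s['frame'];b=load('s4');a=load('a4')
p=proj(b,[409,-276,40])[0].astype(int);q=proj(a,[409,-276,40])[0].astype(int);print(p,q)
c=lambda f,p,h:cv2.resize(f['frame'][p[1]-h:p[1]+h,p[0]-h:p[0]+h],(380,380),interpolation=cv2.INTER_CUBIC)
cv2.imwrite('pics/m5.png',np.hstack([c(b,p,32),c(a,q,28)]))
```

```text
finger max tool z [-117.1108857   -31.89794176  -19.08293026  -13.45916611]
[  8.85750158 -28.27755423 -18.40107385] 1.8568905433652416
[  8.85380972  28.78933251 -19.0757214 ] 0.018960908998185463
[285 297] [222 165]
```

View pics/m5.png

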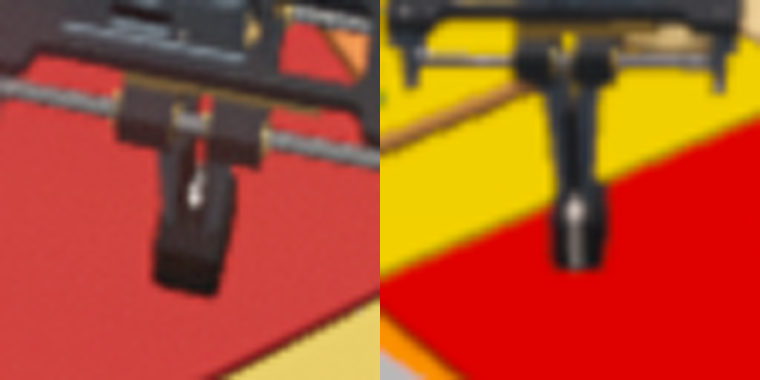

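The side and scene crops show the closed fingertips hanging just above the knob's top (tips at side crop (185,190)), with the knob untouched. By depth, the real fingertips are about 20 mm *behind* the reported TCP instead of 25 mm ahead. From here I'll work with that measured offset (tips at TCP z + 20), so I need to go about 42 mm lower.

>>> servo_tool(steps=[[[0, 0, 0], [0, 0, 0], 0.6], [[0, 0, 0], [0, 0, 0], 0.6], [[0, 0, 0], [0, 0, 0], 0.6], [[0, 0, 0], [0, 0, 0], 0.6], [[0, 0, 0], [0, 0, 0], 0.6], [[0, 0, 0], [0, 0, 0], 0.6], [[0, 0, 0.08], [0, 0, 0], 0.6], [[0, 0, 0.08], [0, 0, 0], 0.6], [[0, 0, 0.04], [0, 0, 0], 0.6], [[0, 0, 0], [0, 0, 0], 0.6], [[0, 0, 0], [0, 0, 0], 0.6]])

```text
t: 6.2
tcp_pos: [409.1, -276.1, -11.1]
tool_rot: [-3.142, -0.0, 0.862]
wrist_force: [0.5, 0.1, -0.3]
width: 54.7
finger_force: 0.0
```

Run:
```python
from h import *
plan(409,-275.5,-13,0.86); s=shot('wrist','w5'); o=observe();W=cloud(s)
T=Ro.from_euler('xyz',o['tool_rot']).inv().apply((W-o['tcp_pos']).reshape(-1,3)).reshape(384,512,3)
for v in range(200,262,6): print(v,[T[v,u].round(0).tolist() for u in (195,205,215,251,288,298,308)])
cv2.imwrite('pics/m6.png',s['frame'][120:330,130:380])
```

```text
t 6.2 tcp [ 409.1 -276.1  -11.1] turn deg [-0.   -0.    0.09] share45 [-0.    -0.     0.002] | then shift mm [ 0.4 -0.5  1.9] share [ 0.002 -0.003  0.01 ] w 54.7 F [ 0.5  0.1 -0.3]
200 [[22.0, -37.0, -11.0], [22.0, -31.0, -11.0], [22.0, -24.0, -12.0], [22.0, -1.0, -11.0], [22.0, 23.0, -11.0], [21.0, 30.0, -11.0], [22.0, 36.0, -12.0]]
206 [[18.0, -37.0, -12.0], [17.0, -31.0, -11.0], [18.0, -24.0, -11.0], [23.0, -1.0, -26.0], [18.0, 24.0, -12.0], [18.0, 30.0, -11.0], [18.0, 37.0, -11.0]]
212 [[19.0, -34.0, -26.0], [17.0, -29.0, -22.0], [14.0, -24.0, -13.0], [22.0, -1.0, -36.0], [14.0, 24.0, -12.0], [18.0, 28.0, -23.0], [18.0, 34.0, -25.0]]
218 [[19.0, -32.0, -37.0], [17.0, -27.0, -33.0], [10.0, -24.0, -12.0], [22.0, -1.0, -45.0], [9.0, 24.0, -12.0], [17.0, 27.0, -31.0], [19.0, 32.0, -37.0]]
224 [[19.0, -31.0, -45.0], [14.0, -27.0, -35.0], [4.0, -25.0, -10.0], [20.0, -1.0, -48.0], [5.0, 24.0, -12.0], [13.0, 27.0, -31.0], [18.0, 30.0, -44.0]]
230 [[17.0, -30.0, -50.0], [11.0, -27.0, -36.0], [0.0, -25.0, -11.0], [17.0, -1.0, -49.0], [1.0, 24.0, -11.0], [10.0, 27.0, -32.0], [17.0, 29.0, -50.0]]
236 [[17.0, -29.0, -56.0], [7.0, -27.0, -36.0], [-4.0, -25.0, -11.0], [14.0, -1.0, -50.0], [-4.0, 24.0, -12.0], [6.0, 27.0, -34.0], [17.0, 28.0, -57.0]]
242 [[17.0, -27.0, -64.0], [4.0, -27.0, -37.0], [-8.0, -25.0, -12.0], [9.0, -1.0, -48.0], [-8.0, 25.0, -11.0], [3.0, 27.0, -35.0], [16.0, 27.0, -62.0]]
248 [[14.0, -27.0, -65.0], [1.0, -27.0, -39.0], [-12.0, -25.0, -12.0], [6.0, -1.0, -49.0], [-13.0, 25.0, -12.0], [-0.0, 27.0, -36.0], [14.0, 27.0, -63.0]]
254 [[34.0, -18.0, -107.0], [34.0, -15.0, -108.0], [34.0, -11.0, -108.0], [35.0, -0.0, -109.0], [35.0, 11.0, -108.0], [34.0, 14.0, -108.0], [35.0, 17.0, -109.0]]
260 [[33.0, -17.0, -109.0], [34.0, -14.0, -111.0], [34.0, -11.0, -110.0], [34.0, -0.0, -110.0], [33.0, 11.0, -110.0], [34.0, 14.0, -110.0], [34.0, 17.0, -111.0]]
```

View pics/m6.png

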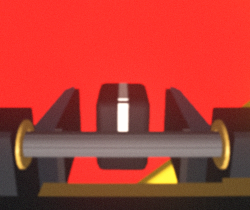

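The fingers now straddle the knob (crop (122,125)), which is centred. I'll grip and lift, then turn towards valve C.

>>> servo_tool(steps=[[[0, 0, 0], [0, 0, 0], 0], [[0, 0, 0], [0, 0, 0], 0], [[0, 0, 0], [0, 0, 0], 0], [[0, 0, 0], [0, 0, 0], 0], [[0, 0, 0], [0, 0, 0], 0], [[0, 0, -0.1], [0, 0, 0], 0], [[0, 0, -0.2], [0, 0, 0], 0], [[0, 0, -0.2], [0, 0, 0], 0], [[0, 0, -0.2], [0, 0, 0], 0], [[0, 0, 0], [0, 0, 0], 0], [[0, 0, 0], [0, 0, 0], 0]], squeeze=25)

```text
t: 7.35
tcp_pos: [409.3, -276.3, 129.2]
tool_rot: [3.14, -0.0, 0.862]
wrist_force: [0.2, 0.3, -2.2]
width: 30.1
finger_force: 25.0
```

```bash
python3 -c "
from h import *
o=observe();print(o['width'],o['finger_force'])
plan(575,-135,150,0.97)"
```

```text
30.063245219190872 24.99980103224516
t 7.35 tcp [ 409.3 -276.3  129.2] turn deg [ 0.1  -0.   -6.21] share45 [ 0.002 -0.    -0.138] | then shift mm [210.2  56.8 -20.8] share [ 1.051  0.284 -0.104] w 30.1 F [ 0.2  0.3 -2.2]
```

>>> servo_tool(steps=[[[0, 0, -0.1], [0, 0, -0.138], 0], [[0.21, 0.057, 0], [0, 0, 0], 0], [[0.21, 0.057, 0], [0, 0, 0], 0], [[0.21, 0.057, 0], [0, 0, 0], 0], [[0.21, 0.057, 0], [0, 0, 0], 0], [[0.21, 0.057, 0], [0, 0, 0], 0], [[0, 0, 0], [0, 0, 0], 0], [[0, 0, 0], [0, 0, 0], 0], [[0, 0, 0], [0, 0, 0], 0]])

```text
t: 8.25
tcp_pos: [573.4, -135.3, 147.3]
tool_rot: [-3.139, 0.001, 0.97]
wrist_force: [-0.1, -0.2, 0.4]
width: 29.9
finger_force: 25.0
```

Run:
```python
from h import *; import h
plan(619,-67,110,0.97); s=shot('wrist','w6'); o=observe();W=cloud(s)
for T in(190,210,225): h.THR=T; print(valve(s,619,-67,W=W))
T=Ro.from_euler('xyz',o['tool_rot']).inv().apply((W-o['tcp_pos']).reshape(-1,3)).reshape(384,512,3)
g=(abs(T[...,1])<15)&(abs(T[...,2]+48)<6)&(abs(T[...,0])<30); q=T[g]; print('knob x',q[:,0].min(),q[:,0].max(),'y',q[:,1].min(),q[:,1].max(),'z',np.median(q[:,2]))
p=proj(s,[619,-67,95])[0].astype(int)
cv2.imwrite('pics/m7.png',cv2.resize(s['frame'][20:270,130:380],None,fx=2,fy=2))
```

```text
t 8.25 tcp [ 573.4 -135.3  147.3] turn deg [-0.13  0.05 -0.02] share45 [-0.003  0.001 -0.   ] | then shift mm [82.1 -1.  37.3] share [ 0.41  -0.005  0.186] w 29.9 F [-0.1 -0.2  0.4]
{'sp': array([619.1, -66.7]), 'cl': array([619. , -66.8, 103.5]), 'n': 140, 'nt': 2241, 'tab': array([624.2, -64.7]), 'dist': np.float64(5.5), 'yaw': np.float64(0.369)}
{'sp': array([619.1, -66.7]), 'cl': array([619. , -66.8, 103.5]), 'n': 140, 'nt': 2066, 'tab': array([626.1, -65.3]), 'dist': np.float64(7.1), 'yaw': np.float64(0.192)}
{'sp': array([619.1, -66.7]), 'cl': array([619. , -66.8, 103.5]), 'n': 140, 'nt': 115, 'tab': array([635.8, -39.5]), 'dist': np.float64(31.9), 'yaw': np.float64(1.02)}
knob x -22.13039581985863 22.725133492831993 y -14.838996323584219 14.995206300425078 z -47.15007981669595
```

View pics/m7.png

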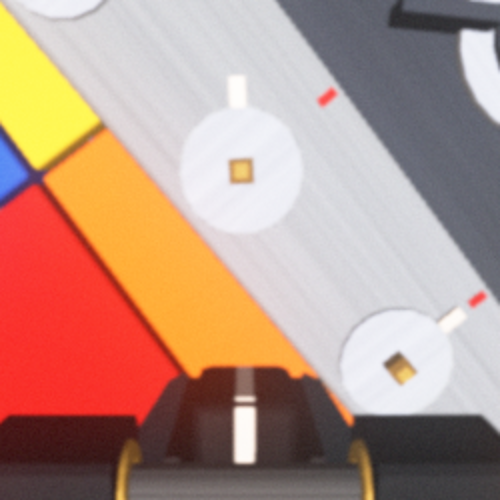

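Valve C sits at crop (241,170), with its tab pointing up-left at (236,90) and its red mark at (327,97): open by about 0.92 rad. Valve D at (400,368) is shut, its tab aligned to its mark. The held knob is centred.

```bash
python3 -c "
from h import *
plan(619,-67,147,1.02)"
```

```text
t 8.3 tcp [ 573.5 -135.6  147.7] turn deg [-0.1   0.04 -2.91] share45 [-0.002  0.001 -0.065] | then shift mm [82.2  2.9  0.7] share [0.411 0.014 0.003] w 30.1 F [-0.2 -0.5 -1.3]
```

>>> servo_tool(steps=[[[0, 0, 0], [0, 0, -0.065], 0], [[0.137, 0.005, 0], [0, 0, 0], 0], [[0.137, 0.005, 0], [0, 0, 0], 0], [[0.137, 0.004, 0], [0, 0, 0], 0], [[0, 0, 0.1], [0, 0, 0], 0], [[0, 0, 0.09], [0, 0, 0], 0], [[0, 0, 0], [0, 0, 0], 0], [[0, 0, 0], [0, 0, 0], 0], [[0, 0, 0], [0, 0, 0], 0]])

```text
t: 9.2
tcp_pos: [620.4, -67.0, 111.7]
tool_rot: [3.141, -0.0, 1.02]
wrist_force: [-0.4, 0.2, -0.6]
width: 29.9
finger_force: 25.0
```

```bash
python3 -c "
from h import *
plan(619,-67,78,1.02)"
```

```text
t 9.2 tcp [620.4 -67.  111.7] turn deg [ 0.06 -0.02  0.01] share45 [ 0.001 -0.001  0.   ] | then shift mm [-0.7 -1.2 33.7] share [-0.004 -0.006  0.168] w 29.9 F [-0.4  0.2 -0.6]
```

Next I correct by (-0.7, -1.2) mm and push down in steps of 6 mm or less.

>>> servo_tool(steps=[[[-0.004, -0.006, 0], [0, 0, 0], 0], [[0, 0, 0.04], [0, 0, 0], 0], [[0, 0, 0.03], [0, 0, 0], 0], [[0, 0, 0.03], [0, 0, 0], 0], [[0, 0, 0.02], [0, 0, 0], 0], [[0, 0, 0.02], [0, 0, 0], 0], [[0, 0, 0.015], [0, 0, 0], 0], [[0, 0, 0], [0, 0, 0], 0], [[0, 0, 0], [0, 0, 0], 0]])

```text
t: 10.1
tcp_pos: [618.6, -66.3, 79.6]
tool_rot: [-3.141, -0.0, 1.021]
wrist_force: [2.5, 2.5, -2.2]
width: 29.7
finger_force: 25.0
```

>>> servo_tool(steps=[[[0, 0, 0.008], [0, 0, 0], 0], [[0, 0, 0.005], [0, 0, 0], 0], [[0, 0, 0], [0, 0, 0], 0], [[0, 0, 0], [0, 0, 0], 0]])

```text
t: 10.5
tcp_pos: [618.9, -66.5, 77.9]
tool_rot: [3.141, -0.0, 1.021]
wrist_force: [-2.6, 3.2, 11.5]
width: 30.2
finger_force: 25.0
```

>>> servo_tool(steps=[[[0, 0, -0.005], [0, 0, 0.14], 0], [[0, 0, 0], [0, 0, 0.14], 0], [[0, 0, 0], [0, 0, 0.14], 0], [[0, 0, 0], [0, 0, 0.14], 0], [[0, 0, 0], [0, 0, 0.14], 0], [[0, 0, 0], [0, 0, 0.14], 0], [[0, 0, 0], [0, 0, 0.14], 0], [[0, 0, 0], [0, 0, 0.14], 0], [[0, 0, 0], [0, 0, 0.14], 0], [[0, 0, 0], [0, 0, 0], 0], [[0, 0, 0], [0, 0, 0], 0]])

```text
t: 11.6
tcp_pos: [619.7, -67.0, 78.5]
tool_rot: [3.141, -0.002, 0.031]
wrist_force: [4.1, -1.7, -3.0]
width: 29.8
finger_force: 25.0
```

```bash
python3 -c "
from h import *
o=observe();print(o['wrist_torque'],o['joint_positions'])
plan(619,-67,78,-0.06)"
```

```text
[-0.39983049 -0.95483804  0.00352455] [-1.44910955e-01  4.24350888e-01  1.93692777e+00 -7.33813114e-04
  7.77944165e-01  1.39509267e+00]
t 11.6 tcp [619.7 -67.   78.5] turn deg [ 0.05 -0.13  5.23] share45 [ 0.001 -0.003  0.116] | then shift mm [-0.7  0.   0.5] share [-0.003  0.     0.002] w 29.8 F [ 4.1 -1.7 -3. ]
```

>>> servo_tool(steps=[[[0, 0, 0], [0, 0, 0.06], 0], [[0, 0, 0], [0, 0, 0.056], 0], [[0, 0, 0], [0, 0, 0], 0], [[0, 0, 0], [0, 0, 0], 0]])

```text
t: 12.0
tcp_pos: [619.7, -67.2, 78.4]
tool_rot: [3.141, -0.002, -0.06]
wrist_force: [5.3, -1.9, -3.0]
width: 29.9
finger_force: 25.0
```

```bash
python3 -c "
from h import *
o=observe();print(o['wrist_torque'])
plan(619,-67,78,0.1)"
```

```text
[-0.65481069 -0.89905614  0.05209607]
t 12.0 tcp [619.7 -67.2  78.4] turn deg [ 0.06 -0.13 -9.14] share45 [ 0.001 -0.003 -0.203] | then shift mm [-0.7 -0.2  0.4] share [-0.003 -0.001  0.002] w 29.9 F [ 5.3 -1.9 -3. ]
```

>>> servo_tool(steps=[[[0, 0, 0], [0, 0, 0.05], 0], [[0, 0, 0], [0, 0, 0], 0], [[0, 0, 0], [0, 0, 0], 0]])

```text
t: 12.3
tcp_pos: [619.7, -67.2, 78.5]
tool_rot: [3.141, -0.003, -0.099]
wrist_force: [5.9, -4.2, -4.3]
width: 29.9
finger_force: 25.0
```

```bash
python3 -c "
from h import *
o=observe();print(o['wrist_torque'],o['tool_rot'])"
```

```text
[-0.65662804 -1.01878579  0.0625934 ] [ 3.14076117e+00 -2.52773135e-03 -9.87696537e-02]
```

>>> servo_tool(steps=[[[0, 0, 0], [0, 0, -0.127], 0], [[0, 0, 0], [0, 0, -0.127], 0], [[0, 0, 0.01], [0, 0, 0], 0], [[0, 0, 0], [0, 0, 0], 0], [[0, 0, 0], [0, 0, 0], 0.6], [[0, 0, 0], [0, 0, 0], 0.6], [[0, 0, 0], [0, 0, 0], 0.6], [[0, 0, -0.1], [0, 0, 0], 0.6], [[0, 0, -0.2], [0, 0, 0], 0.6], [[-0.1, 0, -0.1], [0, 0, 0], 0.6], [[-0.2, 0, 0], [0, 0, 0], 0.6], [[-0.15, 0, 0], [0, 0, 0], 0.6], [[0, 0, 0], [0, 0, 0], 0.6], [[0, 0, 0], [0, 0, 0], 0.6]])

```text
t: 13.7
tcp_pos: [529.1, -75.7, 156.3]
tool_rot: [3.141, -0.0, 0.1]
wrist_force: [0.4, -0.3, -0.6]
width: 54.9
finger_force: 0.0
```

Run:
```python
from h import *; import h
plan(451.5,73,110,0); s=shot('wrist','w7'); W=cloud(s)
print('knob',knob(s,619.5,-67,zb=89,W=W))
h.THR=225
for v in[(608,43),(597,151),(630,-177)]:
  try:print(valve(s,*v,W=W))
  except Exception as e:print(e)
try:print(knob(s,451,73,W=W))
except Exception as e:print(e)
p=proj(s,[619,-67,125])[0].astype(int);print(p)
cv2.imwrite('pics/m8.png',np.hstack([cv2.resize(s['frame'][max(0,p[1]-60):p[1]+60,p[0]-60:p[0]+60],(360,360),interpolation=cv2.INTER_CUBIC),cv2.resize(s['frame'],(440,330))[:330] if 0 else cv2.resize(s['frame'],(440,360))]))
```

```text
t 13.7 tcp [529.1 -75.7 156.3] turn deg [ 0.01 -0.03  5.72] share45 [ 0.    -0.001  0.127] | then shift mm [ -77.6 -148.7   46.3] share [-0.388 -0.743  0.232] w 54.9 F [ 0.4 -0.3 -0.6]
knob {'c': array([618.7, -66.4]), 'mean': array([618.9, -66.2]), 'wh': array([44.3, 29.2]), 'z': np.float64(125.4), 'yaw': np.float32(0.082), 'yaw_stripe': np.float32(0.096), 'n': 2387, 'nw': 316}
{'sp': array([608.2,  42.8]), 'cl': array([608.1,  40.7, 102.3]), 'n': 188, 'nt': 77, 'tab': array([628.7,  68.5]), 'dist': np.float64(32.9), 'yaw': np.float64(0.896)}
{'sp': array([597.7, 145.3]), 'cl': array([597.4, 147.4,  94.4]), 'n': 70, 'nt': 0}
{'sp': array([ 629.8, -176.3]), 'cl': array([ 629. , -173.1,  102.8]), 'n': 171, 'nt': 74, 'tab': array([ 662.7, -173. ]), 'dist': np.float64(33.1), 'yaw': np.float64(0.1)}
{'c': array([467.4,  73.7]), 'mean': array([468.1,  72.5]), 'wh': array([13.6, 29.5]), 'z': np.float64(36.0), 'yaw': np.float32(1.648), 'yaw_stripe': np.float32(-3.106), 'n': 282, 'nw': 55}
[253  93]
```

View pics/m8.png

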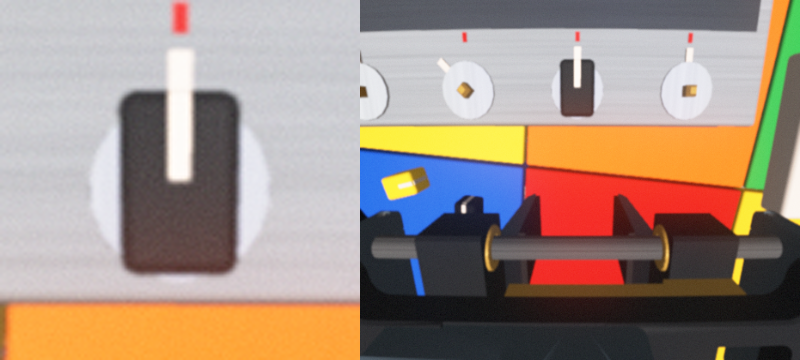

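Knob C is seated (top at 125 mm), with its pointer in line with the tab and red mark (crop (180,50)). Next is knob 1 for valve B.

>>> servo_tool(steps=[[[0, 0, 0], [0, 0, 0.127], 0.6], [[-0.097, -0.186, 0], [0, 0, 0], 0.6], [[-0.097, -0.186, 0], [0, 0, 0], 0.6], [[-0.097, -0.186, 0.1], [0, 0, 0], 0.6], [[-0.097, -0.186, 0.1], [0, 0, 0], 0.6], [[0, 0, 0.15], [0, 0, 0], 0.6], [[0, 0, 0.13], [0, 0, 0], 0.6], [[0, 0, 0], [0, 0, 0], 0.6], [[0, 0, 0], [0, 0, 0], 0.6]])

```text
t: 14.65
tcp_pos: [452.0, 73.3, 60.3]
tool_rot: [3.142, 0.001, 0.001]
wrist_force: [0.1, 0.7, 1.4]
width: 54.7
finger_force: 0.0
```

Run:
```python
from h import *
s=shot('wrist','w8'); k=knob(s,451.5,73); print(k)
plan(451.5,73,-11,float(k['yaw_stripe']))
```

```text
{'c': array([452.5,  74.5]), 'mean': array([453.5,  74.6]), 'wh': array([29.7, 43.7]), 'z': np.float64(36.4), 'yaw': np.float32(-0.016), 'yaw_stripe': np.float32(-0.018), 'n': 1916, 'nw': 228}
t 14.7 tcp [452.4  73.2  60.9] turn deg [-0.   -0.03  1.06] share45 [-0.    -0.001  0.024] | then shift mm [-0.9  0.3 71.9] share [-0.005  0.001  0.359] w 54.9 F [0.2 0.4 0.6]
```

>>> servo_tool(steps=[[[0, -0.005, 0.1], [0, 0, 0.024], 0.6], [[0, 0, 0.13], [0, 0, 0], 0.6], [[0, 0, 0.09], [0, 0, 0], 0.6], [[0, 0, 0.04], [0, 0, 0], 0.6], [[0, 0, 0], [0, 0, 0], 0.6], [[0, 0, 0], [0, 0, 0], 0], [[0, 0, 0], [0, 0, 0], 0], [[0, 0, 0], [0, 0, 0], 0], [[0, 0, 0], [0, 0, 0], 0], [[0, 0, 0], [0, 0, 0], 0]])

```text
t: 15.7
tcp_pos: [451.9, 74.2, -11.3]
tool_rot: [-3.142, -0.001, -0.018]
wrist_force: [-1.4, -0.1, 10.3]
width: 29.5
finger_force: 25.0
```

>>> servo_tool(steps=[[[0, 0, -0.1], [0, 0, 0], 0], [[0, 0, -0.23], [0, 0, 0], 0], [[0, 0, -0.23], [0, 0, 0], 0], [[0, 0, -0.23], [0, 0, 0], 0], [[0, 0, 0], [0, 0, 0], 0], [[0, 0, 0], [0, 0, 0], 0]])

```text
t: 16.3
tcp_pos: [451.9, 74.3, 147.0]
tool_rot: [-3.141, -0.003, -0.018]
wrist_force: [0.3, 0.0, -1.5]
width: 30.0
finger_force: 25.0
```

Run:
```python
from h import *
x,y,yw=608.2,42.6,0.88
plan(x-82*np.cos(yw),y-82*np.sin(yw),147,yw)
```

```text
t 16.3 tcp [451.9  74.3 147. ] turn deg [ 5.000e-02 -1.400e-01 -5.145e+01] share45 [ 1.000e-03 -3.000e-03 -1.143e+00] | then shift mm [ -6.8 140.7   0. ] share [-0.034  0.703  0.   ] w 30.0 F [ 0.3  0.  -1.5]
```

>>> servo_tool(steps=[[[0, 0, 0], [0, 0, -0.19], 0], [[0, 0, 0], [0, 0, -0.19], 0], [[0, 0, 0], [0, 0, -0.19], 0], [[0, 0, 0], [0, 0, -0.19], 0], [[0, 0, 0], [0, 0, -0.19], 0], [[0, 0, 0], [0, 0, -0.19], 0], [[-0.01, 0.176, 0], [0, 0, 0], 0], [[-0.01, 0.176, 0], [0, 0, 0], 0], [[-0.01, 0.176, 0], [0, 0, 0], 0], [[0, 0.176, 0], [0, 0, 0], 0], [[0, 0, 0], [0, 0, 0], 0], [[0, 0, 0], [0, 0, 0], 0]])

```text
t: 17.5
tcp_pos: [554.8, -20.7, 144.0]
tool_rot: [-3.139, 0.002, 0.876]
wrist_force: [-1.1, -0.6, -0.1]
width: 29.7
finger_force: 25.0
```

Run:
```python
from h import *; import h
s=shot('wrist','w9'); o=observe();W=cloud(s);h.THR=225
v=valve(s,608.2,42.7,W=W);print(v)
T=Ro.from_euler('xyz',o['tool_rot']).inv().apply((W-o['tcp_pos']).reshape(-1,3)).reshape(384,512,3)
g=(abs(T[...,1])<15)&(abs(T[...,2]+48)<6)&(abs(T[...,0])<30); q=T[g]; print('knob x',q[:,0].min(),q[:,0].max(),'y',q[:,1].min(),q[:,1].max(),'z',np.median(q[:,2]))
plan(*v['sp'],110,float(v['yaw']))
```

```text
{'sp': array([608.4,  43. ]), 'cl': array([608.3,  42.9, 103.6]), 'n': 152, 'nt': 99, 'tab': array([628.8,  68.2]), 'dist': np.float64(32.4), 'yaw': np.float64(0.892)}
knob x -21.419811005829814 22.920937448679798 y -14.957646691222914 14.995200555186395 z -47.472693079672574
t 17.55 tcp [554.4 -20.2 144.3] turn deg [-0.16  0.11 -0.86] share45 [-0.003  0.002 -0.019] | then shift mm [83.1  2.3 34.3] share [0.416 0.012 0.171] w 29.8 F [ 0.9  0.8 -0.6]
```

>>> servo_tool(steps=[[[0, 0, 0], [0, 0, -0.019], 0], [[0.137, 0.004, 0], [0, 0, 0], 0], [[0.137, 0.004, 0], [0, 0, 0], 0], [[0.138, 0.004, 0], [0, 0, 0], 0], [[0, 0, 0.1], [0, 0, 0], 0], [[0, 0, 0.07], [0, 0, 0], 0], [[0, 0, 0], [0, 0, 0], 0], [[0, 0, 0], [0, 0, 0], 0], [[0, 0, 0], [0, 0, 0], 0]])

```text
t: 18.45
tcp_pos: [609.6, 42.0, 112.8]
tool_rot: [3.141, -0.0, 0.892]
wrist_force: [-0.1, -1.0, -0.0]
width: 30.1
finger_force: 25.0
```

```bash
python3 -c "
from h import *
plan(608.2,42.6,78,0.892)"
```

```text
t 18.45 tcp [609.6  42.  112.8] turn deg [ 0.03 -0.03 -0.  ] share45 [ 0.001 -0.001 -0.   ] | then shift mm [-0.4 -1.4 34.8] share [-0.002 -0.007  0.174] w 30.1 F [-0.1 -1.  -0. ]
```

>>> servo_tool(steps=[[[-0.002, -0.007, 0], [0, 0, 0], 0], [[0, 0, 0.04], [0, 0, 0], 0], [[0, 0, 0.03], [0, 0, 0], 0], [[0, 0, 0.03], [0, 0, 0], 0], [[0, 0, 0.02], [0, 0, 0], 0], [[0, 0, 0.02], [0, 0, 0], 0], [[0, 0, 0.02], [0, 0, 0], 0], [[0, 0, 0.012], [0, 0, 0], 0], [[0, 0, 0], [0, 0, 0], 0], [[0, 0, 0], [0, 0, 0], 0]])

```text
t: 19.45
tcp_pos: [608.2, 42.8, 77.7]
tool_rot: [3.141, -0.0, 0.892]
wrist_force: [-0.1, 0.0, -1.2]
width: 30.0
finger_force: 25.0
```

>>> servo_tool(steps=[[[0, 0, 0.008], [0, 0, 0], 0], [[0, 0, 0], [0, 0, 0], 0], [[0, 0, 0], [0, 0, 0], 0]])

```text
t: 19.75
tcp_pos: [608.3, 42.9, 77.3]
tool_rot: [-3.142, -0.0, 0.892]
wrist_force: [-8.5, 0.3, 20.9]
width: 29.7
finger_force: 25.0
```

>>> servo_tool(steps=[[[0, 0, -0.008], [0, 0, 0.14], 0], [[0, 0, 0], [0, 0, 0.14], 0], [[0, 0, 0], [0, 0, 0.14], 0], [[0, 0, 0], [0, 0, 0.14], 0], [[0, 0, 0], [0, 0, 0.14], 0], [[0, 0, 0], [0, 0, 0.14], 0], [[0, 0, 0], [0, 0, 0.14], 0], [[0, 0, 0], [0, 0, 0.14], 0], [[0, 0, 0], [0, 0, 0.13], 0], [[0, 0, 0], [0, 0, 0], 0], [[0, 0, 0], [0, 0, 0], 0]])

```text
t: 20.85
tcp_pos: [608.9, 42.3, 78.1]
tool_rot: [3.141, -0.002, -0.089]
wrist_force: [2.3, -3.9, 0.8]
width: 29.7
finger_force: 25.0
```

```bash
python3 -c "
from h import *
o=observe();print(o['wrist_torque'],o['tool_rot'])
plan(608.2,42.6,78,0.1)"
```

```text
[-1.00014168 -0.29767434  0.06295062] [ 3.14104226e+00 -1.67192349e-03 -8.94907746e-02]
t 20.85 tcp [608.9  42.3  78.1] turn deg [  0.04  -0.09 -10.86] share45 [ 0.001 -0.002 -0.241] | then shift mm [-0.6 -0.4  0.1] share [-0.003 -0.002  0.   ] w 29.7 F [ 2.3 -3.9  0.8]
```

Torque is 0.063 N m, above the spindle's friction, so it's against the stop. Turn back, seat, release and look.

>>> servo_tool(steps=[[[0, 0, 0], [0, 0, -0.12], 0], [[0, 0, 0], [0, 0, -0.12], 0], [[0, 0, 0.008], [0, 0, 0], 0], [[0, 0, 0], [0, 0, 0], 0], [[0, 0, 0], [0, 0, 0], 0.6], [[0, 0, 0], [0, 0, 0], 0.6], [[0, 0, 0], [0, 0, 0], 0.6], [[0, 0, -0.1], [0, 0, 0], 0.6], [[0, 0, -0.2], [0, 0, 0], 0.6], [[-0.1, 0, -0.1], [0, 0, 0], 0.6], [[-0.2, 0, 0], [0, 0, 0], 0.6], [[-0.15, 0, 0], [0, 0, 0], 0.6], [[0, 0, 0], [0, 0, 0], 0.6], [[0, 0, 0], [0, 0, 0], 0.6]])

```text
t: 22.25
tcp_pos: [518.6, 33.9, 156.4]
tool_rot: [3.142, -0.001, 0.099]
wrist_force: [0.1, -0.0, 0.3]
width: 54.5
finger_force: 0.0
```

Run:
```python
from h import *; import h
s=shot('wrist','w10'); W=cloud(s)
print('B',knob(s,608.5,43,zb=89,W=W));print('C',knob(s,619,-67,zb=89,W=W))
h.THR=225;print('A',valve(s,597.4,150.5,W=W))
f=s['frame'].astype(int)
for n,v in(('B',(608.4,43)),('C',(619,-67))):
  d=np.hypot(W[...,0]-v[0],W[...,1]-v[1]);g=(d>25)&(d<38)&(f.min(-1)>225)&(W[...,2]<100);m=np.nanmean(W[g],0);print(n,'tab',m.round(1),g.sum(),np.arctan2(m[1]-v[1],m[0]-v[0]).round(3))
for n in('side','scene'):
  b=shot(n,n+'10');print(n,knob(b,417,257))
plan(418,257,60,0.69)
```

```text
B {'c': array([608.2,  43.3]), 'mean': array([608.3,  43.4]), 'wh': array([44.1, 29.4]), 'z': np.float64(125.4), 'yaw': np.float32(0.101), 'yaw_stripe': np.float32(0.12), 'n': 2388, 'nw': 313}
C {'c': array([618.9, -65.4]), 'mean': array([618.7, -64. ]), 'wh': array([44.9, 30. ]), 'z': np.float64(125.5), 'yaw': np.float32(0.089), 'yaw_stripe': np.float32(0.061), 'n': 2500, 'nw': 326}
A {'sp': array([597.4, 152.3]), 'cl': array([597.4, 149.5, 102.2]), 'n': 179, 'nt': 93, 'tab': array([626.1, 159.4]), 'dist': np.float64(29.6), 'yaw': np.float64(0.243)}
B tab [633.7  45.9  88.2] 132 0.112
C tab [646.2 -60.7  89.1] 122 0.226
side {'c': array([417. , 255.7]), 'mean': array([416.9, 253.3]), 'wh': array([50.5, 32.3]), 'z': np.float64(35.0), 'yaw': np.float32(0.647), 'yaw_stripe': np.float32(0.798), 'n': 81, 'nw': 9}
scene {'c': array([419.8, 259. ]), 'mean': array([422.7, 260.3]), 'wh': array([45.2, 30.2]), 'z': np.float64(37.9), 'yaw': np.float32(0.72), 'yaw_stripe': np.float32(0.619), 'n': 146, 'nw': 14}
t 22.4 tcp [519.5  34.  156.2] turn deg [ 1.000e-02 -3.000e-02 -3.387e+01] share45 [ 0.    -0.001 -0.753] | then shift mm [  63.7 -236.6   96.2] share [ 0.319 -1.183  0.481] w 54.5 F [-0.5  0.1  0.4]
```

>>> servo_tool(steps=[[[0, 0, 0], [0, 0, -0.188], 0.6], [[0, 0, 0], [0, 0, -0.188], 0.6], [[0, 0, 0], [0, 0, -0.188], 0.6], [[0, 0, 0], [0, 0, -0.188], 0.6], [[0.064, -0.237, 0], [0, 0, 0], 0.6], [[0.064, -0.237, 0], [0, 0, 0], 0.6], [[0.064, -0.237, 0], [0, 0, 0], 0.6], [[0.064, -0.237, 0], [0, 0, 0], 0.6], [[0.064, -0.237, 0], [0, 0, 0], 0.6], [[0, 0, 0.2], [0, 0, 0], 0.6], [[0, 0, 0.2], [0, 0, 0], 0.6], [[0, 0, 0.08], [0, 0, 0], 0.6], [[0, 0, 0], [0, 0, 0], 0.6], [[0, 0, 0], [0, 0, 0], 0.6]])

```text
t: 23.8
tcp_pos: [417.7, 257.8, 60.3]
tool_rot: [-3.142, 0.0, 0.69]
wrist_force: [-0.0, 0.2, 0.8]
width: 54.6
finger_force: 0.0
```

Run:
```python
from h import *
s=shot('wrist','w11'); k=knob(s,418,257); print(k)
plan(*(k['c']-[0.7,0.4]),-11,float(k['yaw']))
```

```text
{'c': array([419.5, 258.8]), 'mean': array([420.4, 259.8]), 'wh': array([44.1, 29.5]), 'z': np.float64(36.5), 'yaw': np.float32(0.672), 'yaw_stripe': np.float32(0.669), 'n': 1926, 'nw': 229}
t 23.85 tcp [418.1 257.9  60.9] turn deg [ 0.01 -0.06  1.  ] share45 [ 0.    -0.001  0.022] | then shift mm [ 0.9  0.1 71.9] share [0.004 0.    0.36 ] w 54.7 F [ 0.8 -0.  -0.2]
```

>>> servo_tool(steps=[[[0.004, 0, 0.1], [0, 0, 0.022], 0.6], [[0, 0, 0.13], [0, 0, 0], 0.6], [[0, 0, 0.09], [0, 0, 0], 0.6], [[0, 0, 0.038], [0, 0, 0], 0.6], [[0, 0, 0], [0, 0, 0], 0.6], [[0, 0, 0], [0, 0, 0], 0], [[0, 0, 0], [0, 0, 0], 0], [[0, 0, 0], [0, 0, 0], 0], [[0, 0, 0], [0, 0, 0], 0], [[0, 0, 0], [0, 0, 0], 0]])

```text
t: 24.85
tcp_pos: [418.2, 258.2, -10.8]
tool_rot: [3.141, -0.001, 0.672]
wrist_force: [-0.9, -1.7, 9.5]
width: 30.1
finger_force: 25.0
```

>>> servo_tool(steps=[[[0, 0, -0.1], [0, 0, 0], 0], [[0, 0, -0.23], [0, 0, 0], 0], [[0, 0, -0.23], [0, 0, 0], 0], [[0, 0, -0.23], [0, 0, 0], 0], [[0, 0, 0], [0, 0, 0], 0], [[0, 0, 0], [0, 0, 0], 0]])

```text
t: 25.45
tcp_pos: [418.1, 258.2, 147.4]
tool_rot: [3.141, -0.002, 0.672]
wrist_force: [-0.7, 0.3, -1.6]
width: 30.0
finger_force: 25.0
```

Run:
```python
from h import *
plan(597.4-82,151-8,147,0.1)
```

```text
t 25.45 tcp [418.1 258.2 147.4] turn deg [-2.000e-02 -1.400e-01  3.279e+01] share45 [-0.    -0.003  0.729] | then shift mm [ 85.3 124.4   0.4] share [0.427 0.622 0.002] w 30.0 F [-0.7  0.3 -1.6]
```

>>> servo_tool(steps=[[[0, 0, 0], [0, 0, 0.182], 0], [[0, 0, 0], [0, 0, 0.182], 0], [[0, 0, 0], [0, 0, 0.182], 0], [[0, 0, 0], [0, 0, 0.182], 0], [[0.107, 0.156, 0], [0, 0, 0], 0], [[0.107, 0.156, 0], [0, 0, 0], 0], [[0.107, 0.156, 0], [0, 0, 0], 0], [[0.107, 0.156, 0], [0, 0, 0], 0], [[0, 0, 0], [0, 0, 0], 0], [[0, 0, 0], [0, 0, 0], 0]])

```text
t: 26.45
tcp_pos: [514.5, 141.6, 144.6]
tool_rot: [3.141, 0.003, 0.099]
wrist_force: [-0.5, -0.2, -1.3]
width: 29.7
finger_force: 25.0
```

Run:
```python
from h import *; import h
s=shot('wrist','w12'); o=observe();W=cloud(s);h.THR=225
v=valve(s,597.4,151,W=W);print(v)
T=Ro.from_euler('xyz',o['tool_rot']).inv().apply((W-o['tcp_pos']).reshape(-1,3)).reshape(384,512,3)
g=(abs(T[...,1])<15)&(abs(T[...,2]+48)<6)&(abs(T[...,0])<30); q=T[g]; print('knob x',q[:,0].min(),q[:,0].max(),'y',q[:,1].min(),q[:,1].max())
plan(*v['sp'],110,float(v['yaw']))
```

```text
{'sp': array([597.7, 152.5]), 'cl': array([597.5, 152.5, 103.6]), 'n': 152, 'nt': 117, 'tab': array([629.2, 156.1]), 'dist': np.float64(31.7), 'yaw': np.float64(0.114)}
knob x -20.913102381927352 23.870492809777712 y -14.950558961633812 14.995857560090545
t 26.5 tcp [514.3 142.2 144.9] turn deg [ 0.01  0.16 -0.8 ] share45 [ 0.     0.004 -0.018] | then shift mm [84.1 -0.7 34.9] share [ 0.42  -0.004  0.175] w 29.5 F [-0.7 -0.4 -1.4]
```

>>> servo_tool(steps=[[[0.138, -0.003, 0], [0, 0, -0.009], 0], [[0.138, 0, 0], [0, 0, 0], 0], [[0.138, 0, 0], [0, 0, 0], 0], [[0, 0, 0.1], [0, 0, 0], 0], [[0, 0, 0.07], [0, 0, 0], 0], [[0, 0, 0], [0, 0, 0], 0], [[0, 0, 0], [0, 0, 0], 0], [[0, 0, 0], [0, 0, 0], 0]])

```text
t: 27.3
tcp_pos: [597.6, 152.0, 113.1]
tool_rot: [-3.142, -0.001, 0.108]
wrist_force: [0.2, -0.4, -0.2]
width: 29.8
finger_force: 25.0
```

```bash
python3 -c "
from h import *
plan(596.2,152.2,78,0.106)"
```

```text
t 27.3 tcp [597.6 152.  113.1] turn deg [-0.   -0.03  0.11] share45 [-0.    -0.001  0.002] | then shift mm [-1.4 -0.4 35.1] share [-0.007 -0.002  0.175] w 29.8 F [ 0.2 -0.4 -0.2]
```

>>> servo_tool(steps=[[[-0.007, 0, 0], [0, 0, 0], 0], [[0, 0, 0.04], [0, 0, 0], 0], [[0, 0, 0.03], [0, 0, 0], 0], [[0, 0, 0.03], [0, 0, 0], 0], [[0, 0, 0.02], [0, 0, 0], 0], [[0, 0, 0.02], [0, 0, 0], 0], [[0, 0, 0.02], [0, 0, 0], 0], [[0, 0, 0.012], [0, 0, 0], 0], [[0, 0, 0.008], [0, 0, 0], 0], [[0, 0, 0], [0, 0, 0], 0], [[0, 0, 0], [0, 0, 0], 0]])

```text
t: 28.4
tcp_pos: [596.9, 151.6, 77.8]
tool_rot: [-3.142, -0.001, 0.108]
wrist_force: [-4.1, -1.3, 20.2]
width: 30.0
finger_force: 25.0
```

>>> servo_tool(steps=[[[0, 0, -0.006], [0, 0, 0], 0], [[0, 0, 0], [0, 0, 0], 0.6], [[0, 0, 0], [0, 0, 0], 0.6], [[0, 0, 0], [0, 0, 0], 0.6], [[0, 0, -0.1], [0, 0, 0], 0.6], [[0, 0, -0.2], [0, 0, 0], 0.6], [[-0.1, 0, -0.2], [0, 0, 0], 0.6], [[-0.2, 0.2, 0], [0, 0, 0], 0.6], [[-0.15, 0.2, 0], [0, 0, 0], 0.6], [[0, 0.2, 0], [0, 0, 0], 0], [[0, 0, 0], [0, 0, 0], 0], [[0, 0, 0], [0, 0, 0], 0]])

```text
t: 29.6
tcp_pos: [523.8, 27.2, 177.7]
tool_rot: [-3.141, 0.0, 0.106]
wrist_force: [0.0, 0.7, 0.3]
width: 33.9
finger_force: 0.0
```

Run:
```python
from h import *
s=shot('wrist','w13'); W=cloud(s);f=s['frame'].astype(int)
for n,v in(('A',(597.4,151.5)),('B',(608.4,43)),('C',(619,-67))):
  print(n,knob(s,*v,zb=89,W=W))
plan(540,-400,180,0.1)
b=shot('side','side13')
cv2.imwrite('pics/m9.png',np.vstack([s['frame'][:200],np.hstack([cv2.resize(b['frame'][290:374,320:432],(256,192)),cv2.resize(b['frame'][130:250,240:400],(256,192))])]))
```

```text
A {'c': array([597.3, 151.6]), 'mean': array([597.5, 150.3]), 'wh': array([43.8, 30.1]), 'z': np.float64(125.2), 'yaw': np.float32(0.098), 'yaw_stripe': np.float32(-0.032), 'n': 2019, 'nw': 247}
B {'c': array([608.3,  43.3]), 'mean': array([608.4,  43.3]), 'wh': array([43.5, 29.2]), 'z': np.float64(125.4), 'yaw': np.float32(0.108), 'yaw_stripe': np.float32(0.131), 'n': 1912, 'nw': 273}
C {'c': array([618.9, -65.9]), 'mean': array([619.1, -64.5]), 'wh': array([45.5, 30. ]), 'z': np.float64(125.6), 'yaw': np.float32(0.103), 'yaw_stripe': np.float32(0.413), 'n': 2011, 'nw': 285}
t 29.65 tcp [523.8  27.9 177.6] turn deg [-0.01  0.02  0.4 ] share45 [-0.     0.     0.009] | then shift mm [-26.6 427.4  -2.4] share [-0.133  2.137 -0.012] w 29.2 F [-0.2  0.4  0.1]
```

View pics/m9.png

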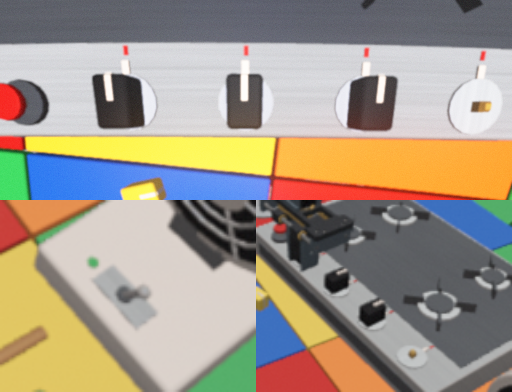

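All three knobs stand at 125 mm, pointers over tabs, and all four tabs point at their red marks (w13 at (125,50), (246,50), (366,52), (482,57)). The toggle at side (382,330) leans away from the green dot: off. Next I measure the fan.

Run:
```python
from h import *
b=load('side13')
for n in('w2','side13'):
  s=load(n);W=cloud(s);f=s['frame'].astype(int)
  g=(abs(W[...,2]-45)<5)&(W[...,1]<-340)&(W[...,0]>380)&(W[...,0]<800)&(f.min(-1)>120)
  P=W[g];r=cv2.minAreaRect(P[:,:2].astype(np.float32));print(n,g.sum(),np.round(r[0],1),np.round(r[1],1),r[2],np.round(cv2.boxPoints(r)).tolist())
  gr=(f[...,1]-f[...,2]>50)&(f[...,1]-f[...,0]>30)&(abs(W[...,0]-537)<30)&(abs(W[...,1]+405)<30);print('green',np.nanmedian(W[gr],0).round(1),gr.sum())
print('ball',onz(b,382.1,330.3,79).round(1))
W=cloud(b);f=b['frame'].astype(int);print([W[330,u].round().tolist() for u in range(366,392,3)])
s=load('w13');W=cloud(s);f=s['frame'].astype(int);g=(f[...,2]>150)&(f[...,1]<40)&(W[...,2]>105)&(W[...,1]>200);print('ign',np.nanmean(W[g],0),np.nanmax(W[g],0),np.nanmin(W[g],0),g.sum())
s=load('side13');f=s['frame'].astype(int);g=(f[...,2]>130)&(f[...,1]<70)&(cloud(s)[...,2]>105)&(abs(cloud(s)[...,0]-590)<30);P=cloud(s)[g];print(P.mean(0),P.min(0),P.max(0))
s=load('scene0');f=s['frame'].astype(int);W=cloud(s);g=(f[...,2]>130)&(f[...,1]<70)&(W[...,2]>112)&(abs(W[...,0]-590)<40);P=W[g];print(P.mean(0),P.min(0),P.max(0),len(P))
```

```text
w2 5712 [ 602.  -416.2] [198.3 134. ] 5.398800849914551 [[497.0, -359.0], [510.0, -492.0], [707.0, -474.0], [694.0, -340.0]]
green [ 536.4 -402.2   47.3] 23
side13 4889 [ 602.8 -441.5] [200.  179.5] 5.02778434753418 [[495.0, -361.0], [511.0, -540.0], [710.0, -522.0], [695.0, -343.0]]
green [ 535.4 -404.7   46.7] 9
ball [ 540.6 -463.3   79. ]
[[526.0, -437.0, 48.0], [531.0, -440.0, 49.0], [534.0, -445.0, 55.0], [538.0, -450.0, 60.0], [538.0, -456.0, 71.0], [537.0, -463.0, 83.0], [541.0, -466.0, 85.0], [570.0, -457.0, 43.0], [575.0, -461.0, 45.0]]
ign [588.11437416 243.81298551 115.58586184] [601.88010947 254.64311054 118.87694195] [574.00184566 235.89581032 112.53869326] 147
[585.00281755 244.10255421 115.72895546] [573.35312173 232.05671289 113.0073287 ] [596.80851147 255.50789439 118.14616552]
[  590.62839115 -1436.94141533   247.86746148] [  550.00726962 -1606.36782958   112.1843461 ] [629.95050556 267.20671501 393.15660297] 1180
```

>>> servo_tool(steps=[[[0, 0, -0.1], [0, 0, -0.19], 0], [[0, 0, -0.1], [0, 0, -0.19], 0], [[0, 0, -0.1], [0, 0, -0.19], 0], [[0, 0, 0], [0, 0, -0.19], 0], [[0, 0, 0], [0, 0, -0.19], 0], [[0, 0, 0], [0, 0, -0.19], 0], [[0, 0, 0], [0, 0, -0.19], 0], [[0, 0, 0], [0, 0, -0.19], 0], [[0, 0, 0], [0, 0, -0.19], 0], [[0, 0, 0], [0, 0, -0.19], 0], [[0, 0, 0], [0, 0, -0.19], 0], [[0, 0, 0], [0, 0, -0.19], 0], [[0, 0, 0], [0, 0, -0.19], 0], [[0, 0, 0], [0, 0, -0.19], 0], [[0, 0, 0], [0, 0, -0.19], 0], [[0, 0, 0], [0, 0, -0.19], 0], [[0, 0, 0], [0, 0, -0.19], 0], [[0, 0, 0], [0, 0, -0.19], 0], [[0, 0, 0], [0, 0, -0.19], 0], [[0, 0, 0], [0, 0, -0.19], 0]])

```text
t: 31.7
tcp_pos: [523.9, 28.9, 237.4]
tool_rot: [3.141, -0.001, 3.1]
wrist_force: [-0.2, 0.0, -0.3]
width: 0.1
finger_force: 0.0
```

```bash
python3 -c "
from h import *
plan(536.8,-505.5,150,3.2316)"
```

```text
t 31.7 tcp [523.9  28.9 237.4] turn deg [ 0.01 -0.03 -7.55] share45 [ 0.    -0.001 -0.168] | then shift mm [  35.2 -533.4   87.4] share [ 0.176 -2.667  0.437] w 0.1 F [-0.2  0.  -0.3]
```

>>> servo_tool(steps=[[[0, 0, 0], [0, 0, -0.168], 0], [[0.015, -0.222, 0], [0, 0, 0], 0], [[0.015, -0.222, 0], [0, 0, 0], 0], [[0.015, -0.222, 0], [0, 0, 0], 0], [[0.015, -0.222, 0], [0, 0, 0], 0], [[0.015, -0.222, 0], [0, 0, 0], 0], [[0.015, -0.222, 0], [0, 0, 0], 0], [[0.015, -0.222, 0], [0, 0, 0], 0], [[0.015, -0.222, 0], [0, 0, 0], 0], [[0.015, -0.222, 0], [0, 0, 0], 0], [[0.015, -0.222, 0], [0, 0, 0], 0], [[0.015, -0.222, 0], [0, 0, 0], 0], [[0.01, -0.222, 0], [0, 0, 0], 0], [[0, 0, 0.15], [0, 0, 0], 0], [[0, 0, 0.15], [0, 0, 0], 0], [[0, 0, 0.13], [0, 0, 0], 0], [[0, 0, 0], [0, 0, 0], 0], [[0, 0, 0], [0, 0, 0], 0]])

```text
t: 33.5
tcp_pos: [533.7, -505.5, 151.8]
tool_rot: [3.141, -0.0, -3.058]
wrist_force: [-0.2, -0.3, 0.6]
width: 0.5
finger_force: 0.0
```

Run:
```python
from h import *
plan(536.8,-505.5,46,3.2316)
s=shot('wrist','w14');b=shot('side','side14')
W=cloud(s);g=(W[...,2]>70)&(W[...,2]<95)&(abs(W[...,0]-540)<25)&(abs(W[...,1]+455)<35);print(np.nanmean(W[g],0).round(1),g.sum(),np.argwhere(g).mean(0) if g.any() else '')
cv2.imwrite('pics/m10.png',np.hstack([s['frame'],cv2.resize(b['frame'][264:384,330:420],(288,384))]))
```

```text
t 33.5 tcp [ 533.7 -505.5  151.8] turn deg [ 0.03 -0.02 -0.37] share45 [ 0.001 -0.001 -0.008] | then shift mm [ -3.1  -0.3 105.8] share [-0.016 -0.001  0.529] w 0.5 F [-0.2 -0.3  0.6]
[ 540.5 -461.3   83.1] 155 [205.09677419 296.58064516]
```

View pics/m10.png

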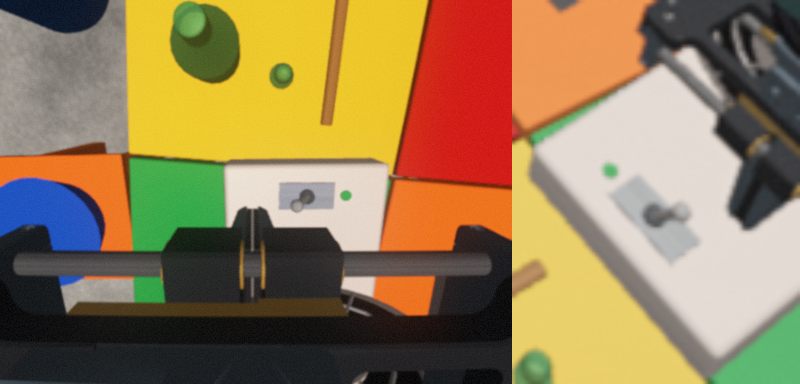

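Run:
```python
from h import *
s=load('w14');W=cloud(s)
print(W[20,190].round(),W[45,205].round(),W[74,282].round(),W[70,215].round(),W[70,335].round())
```

```text
[ 402. -558.  126.] [ 411. -552.   98.] [ 418. -484.   32.] [ 425. -547.   71.] [ 407. -426.   15.]
```

>>> servo_tool(steps=[[[-0.016, 0, 0.15], [0, 0, -0.008], 0], [[0, 0, 0.15], [0, 0, 0], 0], [[0, 0, 0.15], [0, 0, 0], 0], [[0, 0, 0.08], [0, 0, 0], 0], [[0, 0, 0], [0, 0, 0], 0], [[0, 0.1, 0], [0, 0, 0], 0], [[0, 0.06, 0], [0, 0, 0], 0], [[0, 0.05, 0], [0, 0, 0], 0], [[0, 0.04, 0], [0, 0, 0], 0], [[0, 0, 0], [0, 0, 0], 0], [[0, 0, 0], [0, 0, 0], 0]])

```text
t: 34.7
tcp_pos: [531.6, -456.0, 45.8]
tool_rot: [3.141, -0.0, -3.053]
wrist_force: [0.6, 0.1, -0.1]
width: 0.5
finger_force: 0.0
```

```bash
cat > ball.py <<'E'
from h import *
def ball(n,save):
    s=shot(n,save);W=cloud(s);f=s['frame'].astype(int)
    g=(W[...,2]>72)&(W[...,2]<92)&(abs(W[...,0]-540)<12)&(abs(W[...,1]+448)<40)&((f.max(-1)-f.min(-1))<25)&(f.mean(-1)>95)
    if g.any(): print(n,np.nanmean(W[g],0).round(1),g.sum(),np.argwhere(g).mean(0).round(1))
    else: print(n,'none')
if __name__=='__main__':
    plan(536.8,-453,46,3.2316); ball('wrist',sys.argv[1]+'w'); ball('side',sys.argv[1]+'s')
E
python3 ball.py f1
```

```text
t 34.7 tcp [ 531.6 -456.    45.8] turn deg [ 0.02 -0.01 -0.06] share45 [ 0.    -0.    -0.001] | then shift mm [-5.5  2.5 -0.2] share [-0.027  0.013 -0.001] w 0.5 F [ 0.6  0.1 -0.1]
wrist none
side none
```

```bash
cat > ball.py <<'E'
from h import *
def ball(n,save):
    s=shot(n,save);W=cloud(s);f=s['frame'].astype(int)
    g=(W[...,2]>56)&(W[...,2]<92)&(abs(W[...,0]-542)<16)&(abs(W[...,1]+445)<40)
    print(n,g.sum())
    for v,u in np.argwhere(g)[::max(1,g.sum()//14)]: print((u,v),W[v,u].round().astype(int).tolist(),f[v,u].tolist())
if __name__=='__main__':
    plan(536.8,-453,46,3.2316)
    for n in sys.argv[2:]: ball(n,sys.argv[1]+n)
E
python3 ball.py f2 wrist side scene
```

```text
t 34.8 tcp [ 531.5 -456.2   45.5] turn deg [ 0.02 -0.02 -0.08] share45 [ 0.    -0.    -0.002] | then shift mm [-5.6  2.7 -0.5] share [-0.028  0.013 -0.002] w 0.2 F [-0.2 -0.6  1. ]
wrist 0
side 9
(np.int64(383), np.int64(332)) [540, -467, 78] [63, 82, 95]
(np.int64(381), np.int64(333)) [533, -467, 81] [40, 41, 46]
(np.int64(382), np.int64(333)) [539, -466, 74] [61, 67, 74]
(np.int64(383), np.int64(333)) [545, -465, 66] [105, 107, 107]
(np.int64(380), np.int64(334)) [531, -467, 78] [56, 51, 47]
(np.int64(381), np.int64(334)) [538, -466, 70] [73, 70, 66]
(np.int64(379), np.int64(335)) [529, -468, 77] [67, 63, 57]
(np.int64(380), np.int64(335)) [535, -466, 69] [110, 107, 105]
(np.int64(378), np.int64(336)) [527, -467, 73] [71, 66, 61]
scene 65
(np.int64(160), np.int64(145)) [547, -466, 88] [69, 106, 122]
(np.int64(168), np.int64(145)) [527, -443, 91] [61, 55, 50]
(np.int64(166), np.int64(146)) [533, -446, 88] [87, 82, 78]
(np.int64(161), np.int64(147)) [547, -460, 83] [76, 75, 77]
(np.int64(165), np.int64(147)) [538, -445, 86] [118, 116, 117]
(np.int64(161), np.int64(148)) [547, -461, 78] [84, 83, 86]
(np.int64(165), np.int64(148)) [543, -438, 87] [137, 137, 144]
(np.int64(161), np.int64(149)) [551, -454, 79] [109, 110, 118]
(np.int64(165), np.int64(149)) [545, -434, 86] [110, 110, 117]
(np.int64(161), np.int64(150)) [550, -457, 73] [121, 124, 133]
(np.int64(165), np.int64(150)) [541, -444, 75] [82, 80, 83]
(np.int64(161), np.int64(151)) [550, -458, 68] [158, 162, 174]
(np.int64(165), np.int64(151)) [541, -446, 70] [80, 77, 78]
(np.int64(162), np.int64(152)) [547, -459, 62] [128, 131, 139]
(np.int64(166), np.int64(152)) [541, -438, 70] [93, 94, 100]
(np.int64(167), np.int64(153)) [538, -437, 65] [129, 132, 141]
(np.int64(166), np.int64(156)) [545, -435, 56] [89, 87, 90]
```

>>> servo_tool(steps=[[[-0.02, 0.03, 0], [0, 0, 0], 0], [[0, 0.02, 0], [0, 0, 0], 0], [[0, 0, 0], [0, 0, 0], 0]])

```text
t: 35.25
tcp_pos: [536.3, -449.2, 47.3]
tool_rot: [-3.135, 0.003, -3.052]
wrist_force: [-0.5, -20.2, 1.3]
width: 0.8
finger_force: 9.1
```

>>> servo_tool(steps=[[[0, 0.01, 0], [0, 0, 0], 0], [[0, 0, 0], [0, 0, 0], 0]])

```text
t: 35.45
tcp_pos: [536.4, -448.8, 47.6]
tool_rot: [-3.132, 0.005, -3.052]
wrist_force: [-0.1, -30.9, -4.8]
width: 0.5
finger_force: 13.1
```

>>> servo_tool(steps=[[[0, -0.1, 0], [0, 0, 0], 0], [[0, -0.1, -0.1], [0, 0, 0], 0], [[0, 0, -0.2], [0, 0, 0], 0], [[0, 0, -0.25], [0, 0, 0], 0], [[0, 0, -0.15], [0, 0, 0], 0], [[0, 0, 0], [0, 0, 0], 0], [[0, 0, 0], [0, 0, 0], 0]])

```text
t: 36.15
tcp_pos: [538.3, -483.5, 186.0]
tool_rot: [-3.141, 0.001, -3.053]
wrist_force: [0.2, 0.3, -0.9]
width: 0.3
finger_force: 0.0
```

```bash
python3 ball.py f3 wrist side; python3 -c "
from h import *
plan(588.5,245,200,3.2316)"
```

```text
t 36.15 tcp [ 538.3 -483.5  186. ] turn deg [-0.04  0.03 -0.07] share45 [-0.001  0.001 -0.002] | then shift mm [ -1.2  30.5 140. ] share [-0.006  0.153  0.7  ] w 0.3 F [ 0.2  0.3 -0.9]
wrist 194
(np.int64(287), np.int64(181)) [536, -442, 56] [88, 96, 101]
(np.int64(291), np.int64(183)) [536, -439, 65] [112, 115, 121]
(np.int64(295), np.int64(184)) [535, -435, 71] [119, 118, 126]
(np.int64(291), np.int64(185)) [538, -439, 68] [107, 115, 124]
(np.int64(304), np.int64(185)) [533, -428, 82] [135, 134, 142]
(np.int64(296), np.int64(186)) [536, -435, 79] [96, 104, 111]
(np.int64(289), np.int64(187)) [540, -441, 67] [115, 118, 126]
(np.int64(302), np.int64(187)) [535, -430, 84] [140, 148, 158]
(np.int64(296), np.int64(188)) [537, -436, 82] [106, 110, 120]
(np.int64(292), np.int64(189)) [541, -438, 71] [121, 122, 132]
(np.int64(305), np.int64(189)) [537, -426, 84] [149, 156, 163]
(np.int64(303), np.int64(190)) [538, -429, 85] [167, 166, 171]
(np.int64(304), np.int64(191)) [538, -428, 87] [159, 159, 168]
(np.int64(306), np.int64(192)) [540, -425, 84] [145, 150, 153]
(np.int64(299), np.int64(1
[... 474 characters left out ...]
, 152, 157]
(np.int64(373), np.int64(321)) [538, -437, 78] [130, 132, 138]
(np.int64(371), np.int64(323)) [535, -436, 70] [140, 140, 141]
(np.int64(371), np.int64(324)) [534, -438, 69] [143, 144, 143]
(np.int64(371), np.int64(325)) [535, -438, 65] [145, 145, 145]
(np.int64(371), np.int64(326)) [535, -439, 62] [153, 153, 153]
(np.int64(372), np.int64(327)) [536, -442, 61] [123, 124, 126]
(np.int64(373), np.int64(328)) [536, -445, 61] [123, 126, 130]
(np.int64(375), np.int64(329)) [541, -447, 57] [129, 131, 133]
t 36.25 tcp [ 537.6 -482.9  184.2] turn deg [ 0.09 -0.07 -0.07] share45 [ 0.002 -0.002 -0.002] | then shift mm [-116.1  720.4  -15.8] share [-0.581  3.602 -0.079] w 0.7 F [0.8 0.2 0.3]
```

>>> servo_tool(steps=[[[-0.039, 0.24, 0], [0, 0, 0], 0], [[-0.039, 0.24, 0], [0, 0, 0], 0], [[-0.039, 0.24, 0], [0, 0, 0], 0], [[-0.039, 0.24, 0], [0, 0, 0], 0], [[-0.039, 0.24, 0], [0, 0, 0], 0], [[-0.039, 0.24, 0], [0, 0, 0], 0], [[-0.039, 0.24, 0], [0, 0, 0], 0], [[-0.039, 0.24, 0], [0, 0, 0], 0], [[-0.039, 0.24, 0], [0, 0, 0], 0], [[-0.039, 0.24, 0], [0, 0, 0], 0], [[-0.039, 0.24, 0], [0, 0, 0], 0], [[-0.039, 0.24, 0], [0, 0, 0], 0], [[-0.039, 0.24, 0], [0, 0, 0], 0], [[-0.039, 0.24, 0], [0, 0, 0], 0], [[-0.039, 0.24, 0], [0, 0, 0], 0], [[0, 0, 0], [0, 0, 0], 0], [[0, 0, 0], [0, 0, 0], 0], [[0, 0, 0], [0, 0, 0], 0]])

```text
t: 38.05
tcp_pos: [590.2, 242.9, 184.6]
tool_rot: [-3.141, -0.002, -3.053]
wrist_force: [1.3, -0.6, -0.3]
width: 0.5
finger_force: 0.0
```

Run:
```python
from h import *
for n in('wrist','scene','side'):
  s=shot(n,'ig'+n);W=cloud(s);f=s['frame'].astype(int)
  g=(f[...,2]>110)&(f[...,1]<60)&(abs(W[...,0]-588)<30)&(abs(W[...,1]-250)<30)&(W[...,2]>100)
  if g.any():
    P=W[g];r=cv2.minEnclosingCircle(P[P[:,2]>113][:,:2].astype(np.float32));print(n,g.sum(),P.mean(0).round(1),np.median(P[:,2]),r)
plan(588,250,105,3.2316)
```

```text
wrist 242 [581.  260.3 189.8] 117.17496225931268 ((578.8799438476562, 260.4169006347656), 25.45924186706543)
scene 104 [588.5 256.1 133.3] 118.04777164474251 ((583.4483642578125, 262.97821044921875), 24.180072784423828)
side 23 [584.5 241.3 114.9] 115.34575107608646 ((583.8056640625, 242.6671600341797), 11.626338958740234)
t 38.2 tcp [590.8 242.7 185.5] turn deg [-0.01 -0.02 -0.15] share45 [-0.    -0.001 -0.003] | then shift mm [ 2.1  7.5 80.5] share [0.011 0.038 0.402] w 0.5 F [-0.3 -0.8 -0.1]
```

>>> servo_tool(steps=[[[0.011, 0.038, 0], [0, 0, 0], 0], [[0, 0, 0.15], [0, 0, 0], 0], [[0, 0, 0.15], [0, 0, 0], 0], [[0, 0, 0.1], [0, 0, 0], 0], [[0, 0, 0], [0, 0, 0], 0], [[0, 0, 0.04], [0, 0, 0], 0], [[0, 0, 0.02], [0, 0, 0], 0], [[0, 0, 0], [0, 0, 0], 0], [[0, 0, 0], [0, 0, 0], 0]])

```text
t: 39.1
tcp_pos: [588.6, 251.5, 94.8]
tool_rot: [3.141, 0.001, -3.053]
wrist_force: [-1.1, -0.4, 5.0]
width: 0.4
finger_force: 2.6
```

>>> servo_tool(steps=[[[0, 0, 0.02], [0, 0, 0], 0], [[0, 0, 0.015], [0, 0, 0], 0], [[0, 0, 0], [0, 0, 0], 0], [[0, 0, 0], [0, 0, 0], 0]])

```text
t: 39.5
tcp_pos: [589.0, 251.7, 91.2]
tool_rot: [3.141, 0.001, -3.053]
wrist_force: [-19.1, -9.0, 51.9]
width: 0.5
finger_force: 26.0
```

At the stop. Release it and check that it springs back.

>>> servo_tool(steps=[[[0, 0, -0.02], [0, 0, 0], 0], [[0, 0, -0.1], [0, 0, 0], 0], [[0, 0, -0.2], [0, 0, 0], 0], [[0, 0, -0.2], [0, 0, 0], 0], [[0, 0, 0], [0, 0, 0], 0], [[0, 0, 0], [0, 0, 0], 0]])

```text
t: 40.1
tcp_pos: [588.4, 251.5, 192.0]
tool_rot: [3.141, 0.002, -3.053]
wrist_force: [-0.5, -0.6, -0.8]
width: 0.1
finger_force: 0.0
```

Run:
```python
from h import *
for n in('wrist','side'):
  s=shot(n,'ih'+n);W=cloud(s);f=s['frame'].astype(int)
  g=(f[...,2]>110)&(f[...,1]<60)&(abs(W[...,0]-588)<25)&(abs(W[...,1]-250)<25)&(W[...,2]>95)&(W[...,2]<130)
  print(n,g.sum(),np.percentile(W[g][:,2],[20,50,80]) if g.any() else '',W[g].mean(0) if g.any() else '')
# fan off: approach from +y side of on-ball (538,-431)
plan(531,-385,185,3.2316)
```

```text
wrist 103 [115.88649753 116.55506815 117.20769731] [593.06907219 255.58090228 116.51017527]
side 24 [113.28769075 115.0104989  116.75028168] [584.58321671 241.15857388 114.92440663]
t 40.2 tcp [587.3 251.1 189.9] turn deg [-0.01 -0.06 -0.07] share45 [-0.    -0.001 -0.002] | then shift mm [ 113.3 -628.4    4.9] share [ 0.566 -3.142  0.025] w 0.2 F [ 0.1 -0.3 -0.1]
```

>>> servo_tool(steps=[[[0.04, -0.225, 0], [0, 0, 0], 0], [[0.04, -0.225, 0], [0, 0, 0], 0], [[0.04, -0.225, 0], [0, 0, 0], 0], [[0.04, -0.225, 0], [0, 0, 0], 0], [[0.04, -0.225, 0], [0, 0, 0], 0], [[0.04, -0.225, 0], [0, 0, 0], 0], [[0.04, -0.225, 0], [0, 0, 0], 0], [[0.04, -0.225, 0], [0, 0, 0], 0], [[0.04, -0.225, 0], [0, 0, 0], 0], [[0.04, -0.225, 0], [0, 0, 0], 0], [[0.04, -0.225, 0], [0, 0, 0], 0], [[0.04, -0.225, 0], [0, 0, 0], 0], [[0.04, -0.225, 0], [0, 0, 0], 0], [[0.04, -0.2, 0], [0, 0, 0], 0], [[0, 0, 0], [0, 0, 0], 0], [[0, 0, 0], [0, 0, 0], 0], [[0, 0, 0], [0, 0, 0], 0]])

```text
t: 41.9
tcp_pos: [531.4, -380.1, 189.7]
tool_rot: [3.14, -0.001, -3.052]
wrist_force: [0.0, -0.5, -0.4]
width: 0.7
finger_force: 0.0
```

```bash
python3 -c "
from h import *
plan(530,-387,46,3.2316)"
```

```text
t 41.9 tcp [ 531.4 -380.1  189.7] turn deg [ 0.07 -0.07 -0.05] share45 [ 0.002 -0.002 -0.001] | then shift mm [  2.   -6.7 143.7] share [ 0.01  -0.034  0.718] w 0.7 F [ 0.  -0.5 -0.4]
```

>>> servo_tool(steps=[[[0, 0, 0.2], [0, 0, 0], 0], [[0, 0, 0.2], [0, 0, 0], 0], [[0, 0, 0.2], [0, 0, 0], 0], [[0, 0, 0.12], [0, 0, 0], 0], [[0, 0, 0], [0, 0, 0], 0], [[0, -0.1, 0], [0, 0, 0], 0], [[0, -0.08, 0], [0, 0, 0], 0], [[0, -0.05, 0], [0, 0, 0], 0], [[0, -0.04, 0], [0, 0, 0], 0], [[0, -0.03, 0], [0, 0, 0], 0], [[0, 0, 0], [0, 0, 0], 0], [[0, 0, 0], [0, 0, 0], 0]])

```text
t: 43.1
tcp_pos: [536.9, -441.0, 46.6]
tool_rot: [-3.141, -0.0, -3.053]
wrist_force: [-0.7, 0.0, 0.7]
width: 0.7
finger_force: 0.0
```

>>> servo_tool(steps=[[[0, -0.02, 0], [0, 0, 0], 0], [[0, 0, 0], [0, 0, 0], 0], [[0, 0, 0], [0, 0, 0], 0]])

```text
t: 43.4
tcp_pos: [536.9, -442.5, 46.1]
tool_rot: [3.137, -0.002, -3.053]
wrist_force: [0.9, 14.5, 5.3]
width: 0.5
finger_force: 8.2
```

>>> servo_tool(steps=[[[0, -0.01, 0], [0, 0, 0], 0], [[0, 0, 0], [0, 0, 0], 0]])

```text
t: 43.6
tcp_pos: [536.8, -442.9, 46.0]
tool_rot: [3.134, -0.003, -3.053]
wrist_force: [-0.5, 27.3, 11.5]
width: 0.4
finger_force: 14.7
```

At the off stop. Back off, lift and make the final check of everything.

>>> servo_tool(steps=[[[0, 0.1, 0], [0, 0, 0], 0], [[0, 0.15, -0.1], [0, 0, 0], 0], [[0, 0, -0.2], [0, 0, 0], 0], [[0, 0, -0.25], [0, 0, 0], 0], [[0, 0, -0.25], [0, 0, 0], 0], [[0, 0.2, -0.1], [0, 0, 0], 0], [[0, 0.2, 0], [0, 0, 0], 0], [[0, 0, 0], [0, 0, 0], 0], [[0, 0, 0], [0, 0, 0], 0]])

```text
t: 44.5
tcp_pos: [526.2, -316.9, 227.0]
tool_rot: [-3.141, 0.0, -3.051]
wrist_force: [0.4, 0.2, 0.4]
width: 0.1
finger_force: 0.0
```

```bash
python3 ball.py z side | head -8
python3 - <<'E'
from h import *
b=load('zside');a=shot('scene','zscene');W=cloud(a)
for n,v in(('A',(597.4,151.5)),('B',(608.4,43)),('C',(619,-67))): print(n,knob(a,*v,zb=89,W=W))
c=lambda s,x0,y0,x1,y1,sz:cv2.resize(s['frame'][y0:y1,x0:x1],sz,interpolation=cv2.INTER_CUBIC)
cv2.imwrite('pics/fin.png',np.vstack([np.hstack([c(b,230,130,390,250,(400,300)),c(b,330,290,430,365,(400,300))]),np.hstack([c(a,170,160,330,280,(400,300)),cv2.resize(b['frame'],(400,300))])]))
E
```

```text
t 44.5 tcp [ 526.2 -316.9  227. ] turn deg [-0.03  0.02  0.01] share45 [-0.001  0.     0.   ] | then shift mm [   1.7 -136.5  181. ] share [ 0.008 -0.682  0.905] w 0.1 F [0.4 0.2 0.4]
side 52
(np.int64(380), np.int64(327)) [541, -456, 81] [197, 203, 212]
(np.int64(383), np.int64(327)) [545, -460, 84] [186, 191, 198]
(np.int64(382), np.int64(328)) [541, -461, 85] [175, 177, 179]
(np.int64(375), np.int64(329)) [540, -447, 57] [111, 110, 111]
(np.int64(378), np.int64(329)) [538, -455, 72] [142, 143, 144]
(np.int64(381), np.int64(329)) [537, -462, 86] [163, 165, 170]
A {'c': array([597.9, 151.9]), 'mean': array([599.7, 154.5]), 'wh': array([45.7, 31.2]), 'z': np.float64(126.5), 'yaw': np.float32(0.093), 'yaw_stripe': np.float32(-0.637), 'n': 163, 'nw': 18}
B {'c': array([609.3,  43.3]), 'mean': array([611.6,  45.6]), 'wh': array([43., 30.]), 'z': np.float64(126.7), 'yaw': np.float32(0.077), 'yaw_stripe': np.float32(-0.871), 'n': 145, 'nw': 17}
C {'c': array([618.5, -65.6]), 'mean': array([620.5, -63.3]), 'wh': array([45.4, 31.3]), 'z': np.float64(126.9), 'yaw': np.float32(0.052), 'yaw_stripe': np.float32(-0.863), 'n': 125, 'nw': 15}
```

View pics/fin.png

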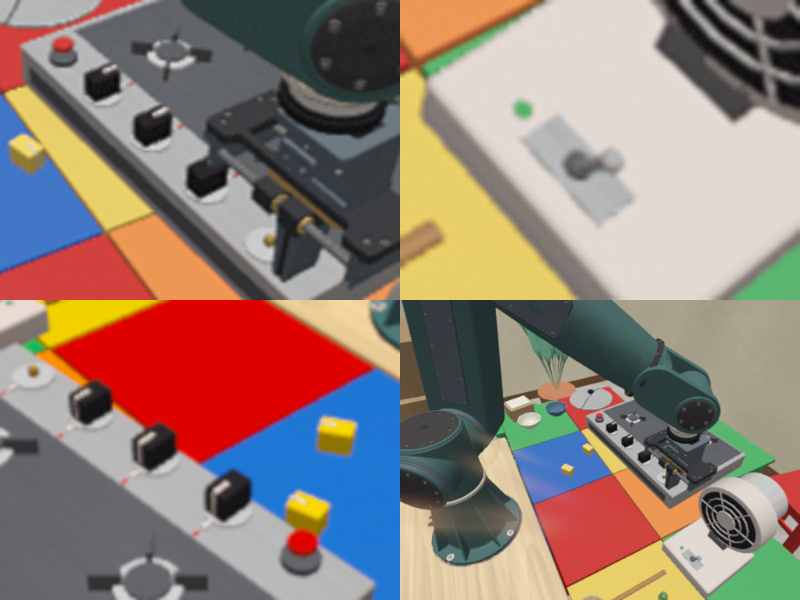

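Run:
```python
from h import *
for n in('side0','side13','side10','zside','f3side'):
  s=load(n);W=cloud(s)
  g=(W[...,2]>72)&(W[...,2]<92)&(abs(W[...,0]-542)<16)&(abs(W[...,1]+445)<40)
  print(n,np.argwhere(g).mean(0).round(2),g.sum(),W[g].mean(0).round(1))
```

```text
side0 [329.59 382.  ] 34 [ 539.2 -463.2   83.1]
side13 [329.57 381.89] 35 [ 539.1 -463.    83. ]
side10 [329.58 381.78] 36 [ 539.2 -462.7   82.5]
zside [329.53 381.97] 34 [ 539.3 -463.    83.1]
f3side [318.91 371.65] 34 [ 536.6 -433.2   82. ]
```

The toggle is back in exactly its starting place: off (-463 mm, the same as at the start). Everything checks out, so I'm handing in.

```bash
python3 -c "
from rig import finish_job
print(finish_job())"
```

```text
the job is handed in; nothing more can be done
None
```

The job is handed in at about 45 s of the 192 s: the three knobs on the stand are fitted on valves in line with their tabs, all four valves are shut, the igniter was pressed to its stop with the fan on and sprang back, and the fan is off again. The igniter press peaked at about 52 N on the wrist, and I moved none of the bystanders.

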